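# Take the plunger can off its drip stand and prime its pump

### The job

Lift the plunger can by its side handle off the lower deck of the drip stand, where the deck above leaves no room to work the pump, and set it down gently, upright and with its whole base on the black rubber mat. Let go of the handle, then prime the pump: press the plunger down from above, past its light first stop and on through the firm second stage to its end, without ramming it, and let it rise again. Carry the can upright and do not disturb the things on the stand or around it.

Things in the scene. Friction and masses are not known exactly. Their poses are not given: they have to be found in the camera images.
- can: loose round sheet-metal plunger can, 74 mm wide, 93 mm to the shoulder, about 0.4 kg, hidden weight varies. Origin: centre of its underside; z up along its axis. A D-shaped side handle sticks out to its -x. At the start it stands on the stand's lower deck in the seat ring, handle to the stand's open front
- grip (a point): middle of the can's handle grip (can frame: -71, 0, 49 mm); axes as the can's. The grip is a black upright bar 14 mm deep (x), 10 mm wide (y), from z = 22 to 76 mm of the can, with 28 mm clear between it and the can's wall
- cap (a point): top of the dark screw cap (33 mm wide) on the can's axis, 105 mm above its underside. Above it the pump plunger: a flat round head 35 mm wide, 8 mm thick, screwed up or down on a threaded stem, so that its top at rest is anywhere from 26 to 44 mm above this point; that height is not reported: feel for it or look
- stand: drip stand bolted to the bench: two grey sheet-metal decks on four 12 mm tube legs, 212 mm wide (y), 150 mm deep (x from -68 to +82 mm). Origin: on the bench below the middle of the seat; -x is its open front, to the robot. Lower deck top 50 mm up, upper deck top 242 mm up, with a low wire gallery at the sides. Legs at x = -58 and +72 mm, y = +-96 mm
- overhang (a point): middle of the lower front edge of the stand's upper deck (stand frame: -68, 0, 230 mm). The deck hangs over can and plunger and ends almost above the can's grip: a gripper pointing straight down at the grip hits it; one leaning 30 to 45 degrees (fingers pointing down and to the stand's +x) passes in front of it
- seat (a point): middle of the seat on the lower deck, at deck height; round it runs a ring 7 mm high, 80 mm wide inside: lift the can over it, then draw it out to the front
- mat: black ribbed rubber drip mat, 140 x 140 mm, 4 mm thick, stuck to the bench beside the stand, to its left or right. Origin: centre of its underside (its top is at z = 4 mm)
- pump_first (a joint): travel of the plunger in its light first stage, m: 0 at rest, 0.009 at the first stop; its spring takes 2.3 N to start and 5.3 N at the stop
- pump_second (a joint): further travel of the plunger in its firm second stage, m: 0 until 9 N are exceeded, then growing by 1 mm per 1.2 N to 0.005 at 15 N, where it is solid; it should never be pressed with more than 30 N. Both stages return by springs
- vial: amber pin vial with white cap, 40 x 40 x 70 mm, loose on the upper deck of the stand; leave it there. Origin: centre of its underside
- carton: small carton, 50 x 53 x 29 mm, loose on the upper deck of the stand; leave it there. Origin: centre of its underside
- lock_cylinder: brass lock cylinder standing on its face on the bench in front of the stand, 35 mm wide, 64 mm high, loose; leave it. Origin: centre of its underside

How it is judged:
By the outcome, as a careful person would: the job done as asked, in the order asked, and still so for the second after the job is handed in, with the robot touching nothing.
It also fails if it takes over 64 s, if anything falls off the work surface, if the arm or the gripper's body presses on something with over 40 N, if the wrist force passes 120 N, or if a joint passes its speed limit or range.

### The arm

A 7-joint arm with a two-finger parallel gripper is mounted at the origin on a cart in front of the work surface, level with it; the furniture and walls round the work are solid. World frame = base frame: x ahead of the robot, y to its left, z up, the work surface at z = 0. Lengths are in mm, angles in rad, forces in N, time in s.
With the tool pointing down it reaches from about 400 to 875 mm from the base axis. Payload 4.4 kg.
Tool frame: the origin (TCP) lies between the finger pads; the fingertips stand 22 mm ahead of it and the grasp point (between the pads) lies 3 mm ahead of it; z points along the fingers, y is the line along which they close (so a half turn about z gives the same grasp; the last joint's range is limited). The gripper opens to 85 mm and grips with 20 to 120 N. Pads are 22 mm wide; open, the fingers measure 114 mm over their backs; the gripper's body (76 mm by 85 mm) begins 54 mm behind the grasp point. The pads swing forward as they close: fully open they stand 13 mm farther back than shut.
Start: joints at [-1.398, 0.628, 0.038, 1.517, -0.027, 0.996, -0.02], TCP at [153.724, 631.575, 253.313] pointing down, gripper open.
Joint ranges: [-3.06, 3.06], [-0.37, 2.12], [-1.25, 1.32], [0.18, 2.47], [-1.1, 4.24], [0.23, 1.98], [-2.94, 2.94]. Speed limits (rad/s): [2.57, 2.57, 3.14, 3.14, 3.14, 3.14, 3.14].

### API

Orientations are given as [roll, pitch, yaw] about the fixed x, y, z axes, in that order (R = Rz(yaw) Ry(pitch) Rx(roll)).
In Python, from cell import ctrl gives the robot as it stands.
- The arm moves only by the tool step_arm, never from a script. Its argument "plan" is a list of rows, each an object of numbers: "dx", "dy", "dz": the shift along the tool's x, y, z scaled (see below); "ax", "ay", "az": the turn, a rotation vector about the tool's x, y, z scaled (see below); "gripper": the opening, from 0 (shut) to 1 (fully open). A call has 1 to 20 rows; each row shifts and turns the commanded pose from where the row before left it, along the tool's axes as they then stand; what a row does not reach is not made up. The controller multiplies each number of a shift by 0.3 m and each number of a turn by 90 degrees. A row lasts 1/8 s, in which the tool goes at most 62.5 mm and 10.7 degrees, less where a joint would pass 70% of its speed; a pose out of reach is approached as far as the arm can. A call with a number of a shift or a turn outside -1 to 1 is refused whole. A call with a gripper value outside its range is refused whole. The fingers move at their own pace and stop on an object; the grip force is fixed at half the most. Time passes only in rows, so rows that do not move let the fingers close. It gives the time, the measured TCP pose, the force, the opening and the grip force at its end, in the units of the state.
- ctrl.read_state(): the state, without advancing time (a new reading comes with each control period).
- ctrl.get_image(name): name is "side" or "top"; returns a dict with "color" (400x640x3 uint8, red, green, blue), "range_z" (400x640 float32, mm along the optical axis (not along the pixel's ray), 0 where there is no reading), "fx", "fy", "cx", "cy" (pixels), "k1" (the pictures are not rectified: a ray, as slopes to the right and down, at radius r is drawn at 1 + k1 r^2 times it, then the intrinsics apply), "T" (4x4, takes a point from camera to world coordinates). Camera axes: x right, y down, z forward; pixel columns grow to the right and rows downward; lengths in mm; the calibration is good to about 2 mm. A picture is of the moment at which its call begins.
- ctrl.finish_job(): hands the job in; it is judged then, once.
The state is a dict: "clock": time; "qpos": joint angles; "qd": joint speeds; "tau": joint torques, N m; "eef_pos": TCP position; "tool_rot": TCP orientation; "force": force on the tool from outside, world axes, zero at the start; "torque": the same for the moment, N m; "width": finger opening in mm; "gripper_force": force on a finger pad.
Only numpy, scipy, OpenCV 4.12 (cv2) and the standard library are available. Lean on these libraries where they do the work, as an engineer would, in place of code of your own. Each camera call takes 0.05 s, during which the arm holds its last target. There are 200 camera calls.

## Working session

There is one attempt and no reset: what is moved stays moved. The work goes in short steps, Python scripts to look and compute and a tool call to move; the robot and the scene stay as the last step left them, time stands still between calls to the robot, and variables do not carry over. Pictures are saved under pics/ and viewed, at most 10 in all, crops included, and the job is handed in when it is done.

Besides the shell and the picture viewer there is one more tool, called after "Call:" by a JSON object that holds its "op" and its "data", one argument or row to a line. step_arm: Moves the arm, as the interface text tells. Shifts and turns lie within -1 to 1; 1 stands for 0.3 m of shift or 90 degrees of turn. Its arguments: {"type":"object","properties":{"plan":{"type":"array"}},"required":["plan"]}

```bash
ls; mkdir -p pics; cat > h.py <<'E'
import numpy as np, cv2
from cell import ctrl
from scipy.spatial.transform import Rotation as R
def load(n): return dict(np.load(f'/tmp/{n}.npz'))
def snap(n):
    d=ctrl.get_image(n); np.savez(f'/tmp/{n}.npz',**d); return d
def rays(d,uv):
    uv=np.atleast_2d(np.array(uv,float)); K=np.array([[d['fx'],0,d['cx']],[0,d['fy'],d['cy']],[0,0,1]],float)
    s=cv2.undistortPoints(uv.reshape(-1,1,2),K,np.array([float(d['k1']),0,0,0,0])).reshape(-1,2)
    return np.c_[s,np.ones(len(s))]
def plane(d,uv,z):
    T=d['T']; r=rays(d,uv)@T[:3,:3].T; o=T[:3,3]
    return o+r*((z-o[2])/r[:,2])[:,None]
def pts(d,uv):
    uv=np.atleast_2d(uv).astype(int); z=d['range_z'][uv[:,1],uv[:,0]]
    return (rays(d,uv)*z[:,None])@d['T'][:3,:3].T+d['T'][:3,3]
def cloud(d):
    v,u=np.mgrid[0:400,0:640]; uv=np.c_[u.ravel(),v.ravel()]
    return pts(d,uv).reshape(400,640,3)
E
python3 - <<'E'
from h import *
for n in('side','top'):
    d=snap(n); cv2.imwrite(f'pics/{n}0.png',d['color'][...,::-1]); print(n,d['T'].round(2).tolist(),d['fx'],d['k1'])
s=ctrl.read_state(); print(s)
E
```

```text
pics
side [[0.9, -0.29, 0.34, 268.83], [-0.44, -0.6, 0.66, -403.85], [0.01, -0.74, -0.67, 790.56], [0.0, 0.0, 0.0, 1.0]] 419.5718160034848 0.009054189306991471
top [[0.1, -0.85, 0.52, 135.1], [-0.99, -0.1, 0.04, 145.28], [0.01, -0.52, -0.86, 896.95], [0.0, 0.0, 0.0, 1.0]] 416.1871805125691 -0.1099351426268345
{'clock': 0.1, 'qpos': array([-1.39781789,  0.6292425 ,  0.03843091,  1.51828598, -0.02702165,
        0.99630126, -0.0200046 ]), 'qd': array([-0.00037196, -0.00285287,  0.00192049, -0.00130993, -0.00092664,
       -0.00013344, -0.00059147]), 'tau': array([ 2.98099330e-03, -5.64532578e+01,  1.23014566e+00, -1.93969953e+01,
        1.11901594e-02,  5.49984034e-03,  1.05078817e-05]), 'eef_pos': array([153.56629787, 631.05138276, 252.4822215 ]), 'tool_rot': array([-3.13987265e+00, -9.07111930e-06,  2.90280863e+00]), 'force': array([-0.93100125,  0.56504091,  0.15616747]), 'torque': array([-0.04424246,  0.046956  , -0.04568779]), 'gripper_force': 0.0, 'width': 85.33669151804726}
```

View pics/side0.png

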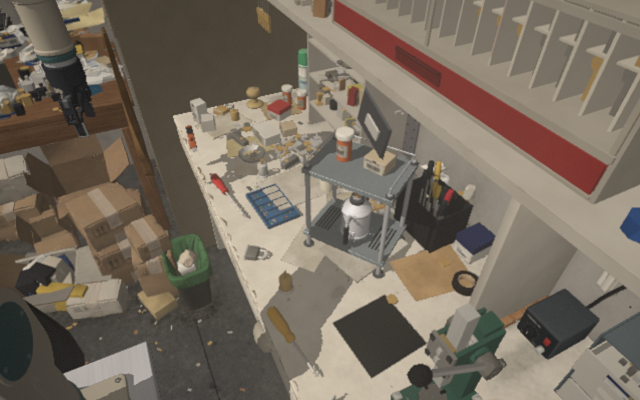

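View pics/top0.png

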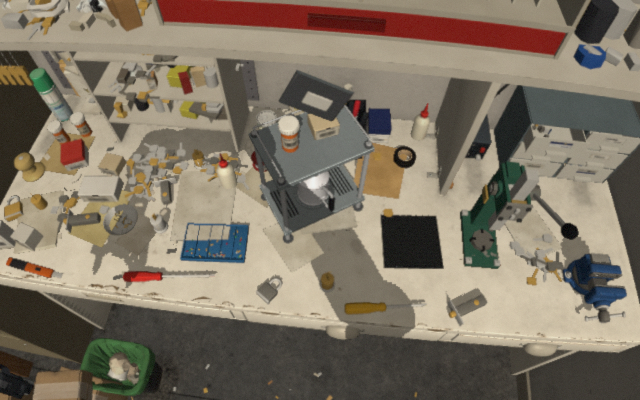

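The side view shows the stand at about (355,200), the can's white body at (357,210) with its dark handle at (346,232), the mat at (378,335) and the lock cylinder at (285,280). In the top view the mat is at (411,242), the cylinder at (327,281), and the can shows at (320,185) under the deck.

```bash
python3 - <<'E'
from h import *
S=load('side');T=load('top')
def mat(d,seed):
    g=d['color'].max(2); m=(g<50).astype(np.uint8)
    n,l,st,c=cv2.connectedComponentsWithStats(m); k=l[seed[1],seed[0]]
    cs,_=cv2.findContours((l==k).astype(np.uint8),0,2); r=cv2.minAreaRect(cs[0]) 
    cc=max(cs,key=cv2.contourArea); P=plane(d,cc[:,0],4)[:,:2].astype(np.float32)
    print('mat',cv2.minAreaRect(P))
mat(T,(411,242));mat(S,(378,335))
for n,d in(('S',S),('T',T)):
    C=cloud(d)
    # upper deck
    sel=(abs(C[...,2]-242)<6)&(d['range_z']>0)&(C[...,0]<900)&(C[...,0]>300)
    k=cv2.connectedComponentsWithStats(sel.astype(np.uint8)); i=1+np.argmax(k[2][1:,4]); P=C[k[1]==i]
    print(n,'deck',np.median(P[:,2]),cv2.minAreaRect(P[:,:2].astype(np.float32)),k[2][i])
print('lockcyl',pts(T,[(327,281),(326,276)]),pts(S,[(285,275),(285,283)]))
a=cv2.resize(S['color'][130:280,290:430],None,fx=4,fy=4,interpolation=2)
b=cv2.resize(T['color'][105:245,240:380],None,fx=4,fy=4,interpolation=2)[:600]
cv2.imwrite('pics/c1.png',a[...,::-1]); cv2.imwrite('pics/c2.png',b[...,::-1])
E
```

```text
mat ((583.892578125, -38.22278594970703), (135.04042053222656, 134.62738037109375), 5.300999164581299)
mat ((992.276611328125, 902.156494140625), (2343.26318359375, 3789.251953125), 65.55034637451172)
S deck 242.98706989096405 ((668.448974609375, 211.86422729492188), (154.88218688964844, 213.50473022460938), 33.36360168457031) [ 301  136  118   69 3292]
T deck 241.63337330328835 ((667.0255126953125, 210.47781372070312), (152.88560485839844, 212.88174438476562), 33.323909759521484) [ 249  106  125   84 4520]
lockcyl [[449.1012014  151.01015207  39.71726228]
 [460.51693522 154.27974401  39.04555614]] [[458.10706236 152.23861076  47.55241697]
 [451.88136186 138.3280981   38.88156554]]
```

View pics/c1.png

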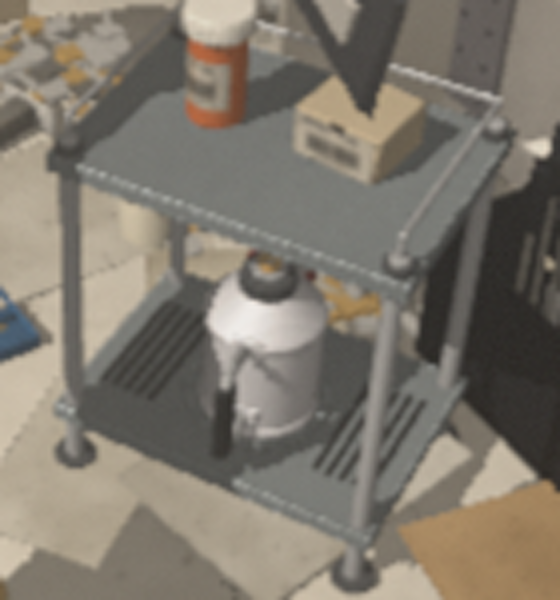

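View pics/c2.png

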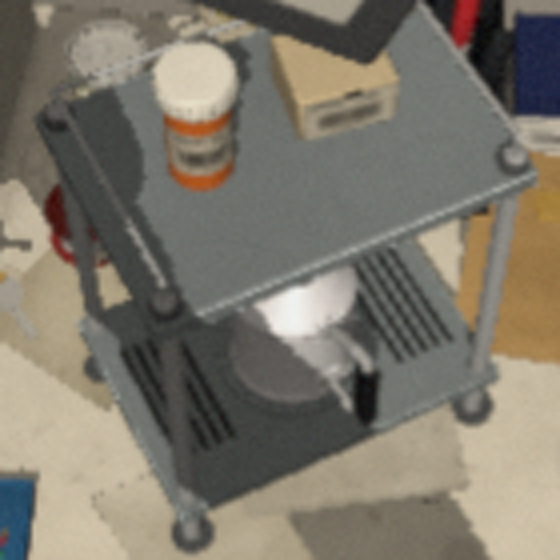

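The crops show the can under the upper deck with its black grip upright at side pixel (346,235) and top pixel (332,201). The deck's front edge and the legs are clear of it, and the stand is turned about +33°.

```bash
cat >> h.py <<'E'
def tri(a,ua,b,ub):
    A=[];B=[]
    for d,u in((a,ua),(b,ub)):
        r=d['T'][:3,:3]@rays(d,u)[0]; r/=np.linalg.norm(r); P=np.eye(3)-np.outer(r,r); A.append(P);B.append(P@d['T'][:3,3])
    x=np.linalg.lstsq(np.vstack(A),np.hstack(B),rcond=None)[0]
    return x,[np.linalg.norm(P@x-q) for P,q in zip(A,B)]
E
python3 - <<'E'
from h import *
S=load('side');T=load('top'); e={}
for n,d,seed in(('S',S,(345,235)),('T',T,(332,203))):
    m=(d['color'].max(2)<50).astype(np.uint8); w=np.zeros_like(m); x,y=seed; w[y-13:y+13,x-8:x+8]=m[y-13:y+13,x-8:x+8]
    k=cv2.connectedComponentsWithStats(w); l=k[1]==(k[1][y,x] or 1+np.argmax(k[2][1:,4])); v,u=np.nonzero(l)
    P=pts(d,np.c_[u,v]); print(n,l.sum(),u.min(),u.max(),v.min(),v.max(),'mean',u.mean(),v.mean(),np.median(P,0).round(1),P[v==v.min()].mean(0).round(),P[v==v.max()].mean(0).round())
    e[n]=[(u.mean(),v.mean()),(u[v<=v.min()+1].mean(),v.min()-.5),(u[v>=v.max()-1].mean(),v.max()+.5)]
for i in range(3): print(tri(S,e['S'][i],T,e['T'][i]))
# can points: body
st=np.array([661.6,207.2]);ps=np.radians(33.3);X=np.array([np.cos(ps),np.sin(ps)]);Y=np.array([-X[1],X[0]])
for n,d in(('S',S),('T',T)):
    C=cloud(d); q=C[...,:2]-st; sx=q@X; sy=q@Y; z=C[...,2]
    m=(d['range_z']>0)&(np.hypot(sx,sy)<50)&(z>65)&(z<135); P=np.c_[sx[m],sy[m],z[m]]
    A=np.c_[2*P[:,:2],np.ones(len(P))]; c=np.linalg.lstsq(A,(P[:,:2]**2).sum(1),rcond=None)[0]
    print(n,len(P),'can circle in stand frame',c[:2],np.sqrt(c[2]+c[0]**2+c[1]**2))
    m=(d['range_z']>0)&(abs(sx)<80)&(abs(sy)<100)&(z>144)&(z<222)&(np.hypot(sx,sy)<30);print('upper',m.sum(),np.c_[sx[m],sy[m],z[m]].mean(0) if m.any() else '',z[m].max() if m.any() else '')
    m=(d['range_z']>0)&(abs(sx)<60)&(abs(sy)<80)&(abs(z-50)<8); print('lower deck z',np.median(z[m]))
    m=(d['range_z']>0)&(z>255)&(z<330)&(abs(sx)<90)&(abs(sy)<110)
    print('vials ext',sx[m].min(),z[m].max())
E
```

```text
Traceback (most recent call last):
ValueError: attempt to get argmax of an empty sequence
```

```bash
cat > m.py <<'E'
from h import *
S=load('side');T=load('top'); e={}
for n,d,seed in(('S',S,(345,235)),('T',T,(332,203))):
    x,y=seed; g=d['color'].max(2); t=(int(g[y-12:y+12,x-7:x+7].min())+55)//2+12; print(n,'min',g[y-12:y+12,x-7:x+7].min(),g[y,x-5:x+6],t)
    m=(g<t).astype(np.uint8); w=np.zeros_like(m); w[y-13:y+13,x-8:x+8]=m[y-13:y+13,x-8:x+8]
    k=cv2.connectedComponentsWithStats(w); l=k[1]==1+np.argmax(k[2][1:,4]); v,u=np.nonzero(l)
    P=pts(d,np.c_[u,v]); print(n,l.sum(),u.min(),u.max(),v.min(),v.max(),'mean',u.mean(),v.mean(),np.median(P,0).round(1),P[v==v.min()].mean(0).round(),P[v==v.max()].mean(0).round())
    e[n]=[(u.mean(),v.mean()),(u[v<=v.min()+1].mean(),v.min()-.5),(u[v>=v.max()-1].mean(),v.max()+.5)]
for i in range(3): print(tri(S,e['S'][i],T,e['T'][i]))
st=np.array([661.6,207.2]);ps=np.radians(33.3);X=np.array([np.cos(ps),np.sin(ps)]);Y=np.array([-X[1],X[0]])
for n,d in(('S',S),('T',T)):
    C=cloud(d); q=C[...,:2]-st; sx=q@X; sy=q@Y; z=C[...,2]; ok=d['range_z']>0
    m=ok&(np.hypot(sx,sy)<50)&(z>65)&(z<135); P=np.c_[sx[m],sy[m],z[m]]
    A=np.c_[2*P[:,:2],np.ones(len(P))]; c=np.linalg.lstsq(A,(P[:,:2]**2).sum(1),rcond=None)[0]
    print(n,len(P),'can circle in stand frame',c[:2],np.sqrt(c[2]+c[0]**2+c[1]**2))
    m=ok&(z>144)&(z<222)&(np.hypot(sx,sy)<30);print('upper',m.sum(),z[m].max() if m.any() else '')
    m=ok&(abs(sx)<60)&(abs(sy)<80)&(abs(z-50)<8); print('lower deck z',np.median(z[m]))
    m=ok&(z>255)&(z<330)&(abs(sx)<60)&(abs(sy)<80); print('ext',sx[m].min(),z[m].max())
E
python3 m.py
```

```text
S min 54 [ 85  85  85  73  59  57  54  59 105 139 127] 66
S 61 343 347 228 243 mean 345.37704918032784 236.0655737704918 [608.7 155.  101.1] [611. 153. 127.] [608. 155.  78.]
T min 16 [ 77  49  20  19  22  21  30  75 113 116 118] 47
T 58 329 333 197 210 mean 330.9310344827586 203.91379310344828 [604.6 158.8 103.3] [610. 164. 124.] [604. 158.  78.]
(array([611.14602151, 159.3257632 ,  94.62784707]), [np.float64(0.7493887668897864), np.float64(0.7493887668899747)])
(array([615.94651925, 164.80886878, 116.01784891]), [np.float64(0.0741378750935534), np.float64(0.07413787509366637)])
(array([608.64672713, 158.09471731,  71.18369979]), [np.float64(1.6289982722476528), np.float64(1.628998272247458)])
S 709 can circle in stand frame [-1.98885491 -2.17648288] 31.559718098948903
upper 157 174.09822690411704
lower deck z 51.22137362455044
ext -11.45667642274692 329.8935079204581
T 611 can circle in stand frame [-5.79002814 -0.18745302] 30.066806702279315
upper 1 144.0649134808773
lower deck z 49.71703940447003
ext -11.55813262391433 329.9478485862164
```

```bash
cat >> h.py <<'E'
def lean(deg,yaw,flip=-1):
    a,y=np.radians([deg,yaw]); z=np.array([np.sin(a)*np.cos(y),np.sin(a)*np.sin(y),-np.cos(a)])
    ty=flip*np.array([-np.sin(y),np.cos(y),0]); return np.c_[np.cross(ty,z),ty,z]
def go(p,Rt=None,n=None,step=45):
    s=ctrl.read_state(); R0=R.from_euler('xyz',s['tool_rot']); p0=s['eef_pos']
    w=(R0.inv()*R.from_matrix(Rt)).as_rotvec() if Rt is not None else np.zeros(3)
    D=np.array(p)-p0; n=n or int(max(np.ceil(np.linalg.norm(D)/step),np.ceil(np.degrees(np.linalg.norm(w))/9)))
    print('from',p0.round(1),'n',n,'turn/row',(w/n/(np.pi/2)).round(4))
    if np.linalg.norm(w)<.01: print('shift/row',(R0.inv().apply(D)/n/300).round(4))
    else:
        for i in range(n): print(((R0*R.from_rotvec(w*i/n)).inv().apply(D/n)/300).round(3).tolist())
def st():
    s=ctrl.read_state(); Rm=R.from_euler('xyz',s['tool_rot']).as_matrix()
    print(round(s['clock'],2),s['eef_pos'].round(1),'z',Rm[:,2].round(3),'y',Rm[:,1].round(3),'F',s['force'].round(1),s['torque'].round(2),s['width'],s['gripper_force'],s['qpos'].round(2))
E
python3 -c "
from h import *
go([430,100,300])
S=load('side');g=S['color'].max(2);print(g[330:340,370:385].mean())
m=cv2.morphologyEx((g<48).astype(np.uint8),cv2.MORPH_OPEN,np.ones((5,5)));k=cv2.connectedComponents(m)[1];c=max(cv2.findContours((k==k[335,378]).astype(np.uint8),0,2)[0],key=cv2.contourArea)
print(cv2.minAreaRect(plane(S,c[:,0],4)[:,:2].astype(np.float32)))"
```

```text
from [153.6 631.1 252.5] n 14 turn/row [0. 0. 0.]
shift/row [-0.0939 -0.1073 -0.0111]
59.053333333333335
((992.276611328125, 902.156494140625), (2343.26318359375, 3789.251953125), 65.55034637451172)
```

Call:
{"op": "step_arm", "data": {
  "plan": [
    {"dx": -0.05, "dy": -0.055, "dz": -0.006, "gripper": 0.6},
    {"dx": -0.094, "dy": -0.107, "dz": -0.011, "gripper": 0.6},
    {"dx": -0.094, "dy": -0.107, "dz": -0.011, "gripper": 0.6},
    {"dx": -0.094, "dy": -0.107, "dz": -0.011, "gripper": 0.6},
    {"dx": -0.094, "dy": -0.107, "dz": -0.011, "gripper": 0.6},
    {"dx": -0.094, "dy": -0.107, "dz": -0.011, "gripper": 0.6},
    {"dx": -0.094, "dy": -0.107, "dz": -0.011, "gripper": 0.6},
    {"dx": -0.094, "dy": -0.107, "dz": -0.011, "gripper": 0.6},
    {"dx": -0.094, "dy": -0.107, "dz": -0.011, "gripper": 0.6},
    {"dx": -0.094, "dy": -0.107, "dz": -0.011, "gripper": 0.6},
    {"dx": -0.094, "dy": -0.107, "dz": -0.011, "gripper": 0.6},
    {"dx": -0.094, "dy": -0.107, "dz": -0.011, "gripper": 0.6},
    {"dx": -0.094, "dy": -0.107, "dz": -0.011, "gripper": 0.6},
    {"dx": -0.094, "dy": -0.107, "dz": -0.011, "gripper": 0.6},
    {"dx": -0.044, "dy": -0.05, "dz": -0.005, "gripper": 0.6},
    {"gripper": 0.6}
  ]
}}

```text
invalid input
```

```bash
python3 -c "
from h import *
st()
L=lean(40,43); g=np.array([611,159.5,99]); p=g-143*L[:,2]; print(p); go(p,L)
S=load('side');g=S['color'].max(2)
m=cv2.morphologyEx((g<80).astype(np.uint8),cv2.MORPH_OPEN,np.ones((5,5)));k=cv2.connectedComponents(m)[1];c=max(cv2.findContours((k==k[335,378]).astype(np.uint8),0,2)[0],key=cv2.contourArea)
print(cv2.minAreaRect(plane(S,c[:,0],4)[:,:2].astype(np.float32)))"
```

```text
0.1 [153.6 631.1 252.5] z [-0.    -0.002 -1.   ] y [ 0.237  0.972 -0.002] F [-0.9  0.6  0.2] [-0.04  0.05 -0.05] 85.33669151804726 0.0 [-1.4   0.63  0.04  1.52 -0.03  1.   -0.02]
[543.77497103  96.81164632 208.54435537]
from [153.6 631.1 252.5] n 15 turn/row [-0.0317  0.0171  0.0869]
[-0.112, -0.095, 0.01]
[-0.124, -0.079, 0.002]
[-0.134, -0.061, -0.005]
[-0.141, -0.042, -0.011]
[-0.145, -0.022, -0.016]
[-0.146, -0.001, -0.021]
[-0.144, 0.02, -0.024]
[-0.139, 0.041, -0.027]
[-0.131, 0.06, -0.028]
[-0.121, 0.079, -0.028]
[-0.108, 0.096, -0.026]
[-0.094, 0.111, -0.024]
[-0.077, 0.124, -0.02]
[-0.059, 0.134, -0.016]
[-0.04, 0.142, -0.01]
((586.6429443359375, -39.38700866699219), (137.2433319091797, 136.65264892578125), 5.152645111083984)
```

The call was refused; rows probably need all seven keys.

Call:
{"op": "step_arm", "data": {
  "plan": [
    {"dx": -0.05, "dy": -0.055, "dz": -0.006, "ax": 0, "ay": 0, "az": 0, "gripper": 0.6},
    {"dx": -0.094, "dy": -0.107, "dz": -0.011, "ax": 0, "ay": 0, "az": 0, "gripper": 0.6},
    {"dx": -0.094, "dy": -0.107, "dz": -0.011, "ax": 0, "ay": 0, "az": 0, "gripper": 0.6},
    {"dx": -0.094, "dy": -0.107, "dz": -0.011, "ax": 0, "ay": 0, "az": 0, "gripper": 0.6},
    {"dx": -0.094, "dy": -0.107, "dz": -0.011, "ax": 0, "ay": 0, "az": 0, "gripper": 0.6},
    {"dx": -0.094, "dy": -0.107, "dz": -0.011, "ax": 0, "ay": 0, "az": 0, "gripper": 0.6},
    {"dx": -0.094, "dy": -0.107, "dz": -0.011, "ax": 0, "ay": 0, "az": 0, "gripper": 0.6},
    {"dx": -0.094, "dy": -0.107, "dz": -0.011, "ax": 0, "ay": 0, "az": 0, "gripper": 0.6},
    {"dx": -0.094, "dy": -0.107, "dz": -0.011, "ax": 0, "ay": 0, "az": 0, "gripper": 0.6},
    {"dx": -0.094, "dy": -0.107, "dz": -0.011, "ax": 0, "ay": 0, "az": 0, "gripper": 0.6},
    {"dx": -0.094, "dy": -0.107, "dz": -0.011, "ax": 0, "ay": 0, "az": 0, "gripper": 0.6},
    {"dx": -0.094, "dy": -0.107, "dz": -0.011, "ax": 0, "ay": 0, "az": 0, "gripper": 0.6},
    {"dx": -0.094, "dy": -0.107, "dz": -0.011, "ax": 0, "ay": 0, "az": 0, "gripper": 0.6},
    {"dx": -0.094, "dy": -0.107, "dz": -0.011, "ax": 0, "ay": 0, "az": 0, "gripper": 0.6},
    {"dx": -0.044, "dy": -0.05, "dz": -0.005, "ax": 0, "ay": 0, "az": 0, "gripper": 0.6},
    {"dx": 0, "dy": 0, "dz": 0, "ax": 0, "ay": 0, "az": 0, "gripper": 0.6}
  ]
}}

```text
clock: 2.1
eef_pos: [431.5, 100.8, 299.4]
tool_rot: [-3.141, -0.0, 2.899]
force: [0.1, 0.4, 0.5]
width: 51.1
gripper_force: 0.0
```

```bash
python3 -c "
from h import *
st()
L=lean(40,43); g=np.array([611,159.5,99]); p=g-143*L[:,2]; go(p,L)"
```

```text
2.1 [431.5 100.8 299.4] z [-0. -0. -1.] y [ 0.24   0.971 -0.   ] F [0.1 0.4 0.5] [-0.02  0.01  0.02] 51.10641746865703 0.0 [-0.43  0.28  0.18  2.   -0.06  0.87  1.11]
from [431.5 100.8 299.4] n 15 turn/row [-0.0316  0.0171  0.0868]
[-0.024, 0.005, 0.02]
[-0.024, 0.007, 0.02]
[-0.023, 0.01, 0.02]
[-0.023, 0.012, 0.02]
[-0.021, 0.014, 0.02]
[-0.02, 0.016, 0.02]
[-0.018, 0.017, 0.02]
[-0.016, 0.019, 0.021]
[-0.014, 0.02, 0.021]
[-0.012, 0.02, 0.022]
[-0.01, 0.021, 0.022]
[-0.007, 0.021, 0.023]
[-0.005, 0.021, 0.024]
[-0.003, 0.02, 0.025]
[-0.001, 0.019, 0.026]
```

Call:
{"op": "step_arm", "data": {
  "plan": [
    {"dx": -0.024, "dy": 0.005, "dz": 0.02, "ax": -0.0316, "ay": 0.0171, "az": 0.0868, "gripper": 0.6},
    {"dx": -0.024, "dy": 0.007, "dz": 0.02, "ax": -0.0316, "ay": 0.0171, "az": 0.0868, "gripper": 0.6},
    {"dx": -0.023, "dy": 0.01, "dz": 0.02, "ax": -0.0316, "ay": 0.0171, "az": 0.0868, "gripper": 0.6},
    {"dx": -0.023, "dy": 0.012, "dz": 0.02, "ax": -0.0316, "ay": 0.0171, "az": 0.0868, "gripper": 0.6},
    {"dx": -0.021, "dy": 0.014, "dz": 0.02, "ax": -0.0316, "ay": 0.0171, "az": 0.0868, "gripper": 0.6},
    {"dx": -0.02, "dy": 0.016, "dz": 0.02, "ax": -0.0316, "ay": 0.0171, "az": 0.0868, "gripper": 0.6},
    {"dx": -0.018, "dy": 0.017, "dz": 0.02, "ax": -0.0316, "ay": 0.0171, "az": 0.0868, "gripper": 0.6},
    {"dx": -0.016, "dy": 0.019, "dz": 0.021, "ax": -0.0316, "ay": 0.0171, "az": 0.0868, "gripper": 0.6},
    {"dx": -0.014, "dy": 0.02, "dz": 0.021, "ax": -0.0316, "ay": 0.0171, "az": 0.0868, "gripper": 0.6},
    {"dx": -0.012, "dy": 0.02, "dz": 0.022, "ax": -0.0316, "ay": 0.0171, "az": 0.0868, "gripper": 0.6},
    {"dx": -0.01, "dy": 0.021, "dz": 0.022, "ax": -0.0316, "ay": 0.0171, "az": 0.0868, "gripper": 0.6},
    {"dx": -0.007, "dy": 0.021, "dz": 0.023, "ax": -0.0316, "ay": 0.0171, "az": 0.0868, "gripper": 0.6},
    {"dx": -0.005, "dy": 0.021, "dz": 0.024, "ax": -0.0316, "ay": 0.0171, "az": 0.0868, "gripper": 0.6},
    {"dx": -0.003, "dy": 0.02, "dz": 0.025, "ax": -0.0316, "ay": 0.0171, "az": 0.0868, "gripper": 0.6},
    {"dx": -0.001, "dy": 0.019, "dz": 0.026, "ax": -0.0316, "ay": 0.0171, "az": 0.0868, "gripper": 0.6},
    {"dx": 0, "dy": 0, "dz": 0, "ax": 0, "ay": 0, "az": 0, "gripper": 0.6}
  ]
}}

```text
clock: 4.1
eef_pos: [558.7, 83.5, 240.4]
tool_rot: [-3.109, -0.648, 0.799]
force: [-0.6, 0.5, 1.1]
width: 51.6
gripper_force: 0.0
```

```bash
python3 -c "
from h import *
st()
L=lean(40,43); g=np.array([611,159.5,99]); go(g-143*L[:,2],L); go(g-3*L[:,2])
for n in ('side','top'): snap(n)
a=cv2.resize(load('side')['color'][130:280,260:420],None,fx=2.5,fy=2.5);b=cv2.resize(load('top')['color'][105:255,240:400],None,fx=2.5,fy=2.5)
cv2.imwrite('pics/p2.png',np.hstack([a,b])[...,::-1])"
```

```text
4.1 [558.7  83.5 240.4] z [ 0.397  0.455 -0.797] y [ 0.73  -0.683 -0.026] F [-0.6  0.5  1.1] [-0.48  0.44  0.04] 51.57806870825387 0.0 [ 0.51  0.52 -0.6   2.17 -1.1   0.23  0.32]
from [558.7  83.5 240.4] n 1 turn/row [-0.0403  0.0326  0.0238]
[-0.066, -0.064, 0.085]
from [558.7  83.5 240.4] n 4 turn/row [0. 0. 0.]
shift/row [-0.0108 -0.0084  0.1376]
```

View pics/p2.png

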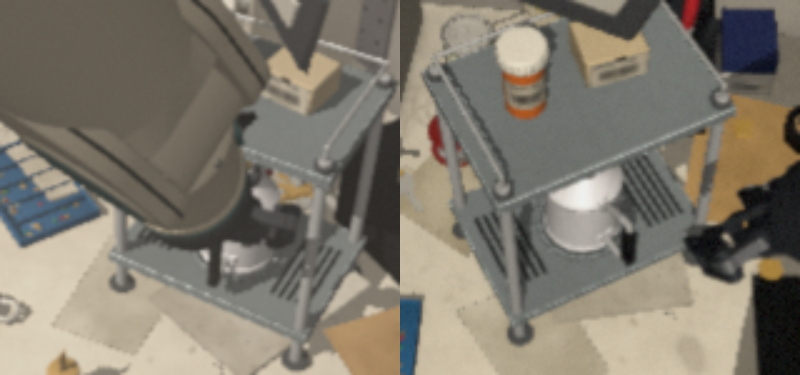

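The pictures show the gripper in front of the stand at the right, the can, vial and carton untouched. The joints 5 and 6 ran onto their limits, so I fit a quick kinematic model to choose a reachable lean and yaw.

```bash
cat > fk.py <<'E'
from h import *
from scipy.optimize import least_squares
import itertools, json, os
def fk(q,p,s):
    h,L1,a,L2,b,c,L3,c7=p; Z=lambda t:R.from_euler('z',t); Y=lambda t:R.from_euler('y',t)
    r=Z(s[0]*q[0]); x=np.array([0,0,h]); r=r*Y(q[1])*Z(s[1]*q[2]); x=x+r.apply([a,0,L1]); r=r*Y(q[3]); x=x+r.apply([b,0,0])
    r=r*Z(s[2]*q[4]); x=x+r.apply([0,0,L2]); r=r*Y(q[5]); x=x+r.apply([c,0,L3]); r=r*Z(s[3]*q[6]+c7); return x,r
D=[([-1.39781789,.6292425,.03843091,1.51828598,-.02702165,.99630126,-.0200046],[153.57,631.05,252.48],[-3.13987,0,2.9028])]
if os.path.exists('/tmp/log.json'): D+=[tuple(e) for e in json.load(open('/tmp/log.json'))]
def fit():
    best=None
    for s in itertools.product([-1],[1,-1],[1,-1],[1,-1]):
      for c7 in (0,np.pi,1.57,-1.57):
        def f(p):
            o=[]
            for q,x,e in D:
                X,r=fk(q,p,s); o+=[*(X-x),*(300*(r.inv()*R.from_euler('xyz',e)).as_rotvec())]
            o+=list(.003*np.array(p[:7])); return o
        r=least_squares(f,[300,420,0,400,0,0,200,c7])
        if best is None or r.cost<best[0]: best=(r.cost,r.x,s,np.array(f(r.x))[:-7].reshape(-1,6))
    return best
E
python3 - <<'E'
import json
from h import *
s=ctrl.read_state()
json.dump([([-.43,.28,.18,2.0,-.06,.87,1.11],[431.5,100.8,299.4],[-3.141,0,2.899]),(s['qpos'].tolist(),s['eef_pos'].tolist(),s['tool_rot'].tolist())],open('/tmp/log.json','w'))
from fk import *
b=fit(); print(b[0],b[1].round(3),b[2]); print(b[3].round(1))
E
```

```text
667.9377235448161 [390.775 524.956 -15.163 366.189  13.886 -52.216 359.264   1.571] (-1, -1, -1, -1)
[[-26.5   4.    1.1   0.   -0.    0. ]
 [  0.6  22.6  -7.   -1.2  -0.3  -0. ]
 [ -3.5   0.6   5.8   0.   -0.    0. ]]
```

```bash
python3 - <<'E'
s=open('fk.py').read()
s=s.replace("h,L1,a,L2,b,c,L3,c7=p","h,L1,a,L2,b,c,L3,c7,y1,y2,y3=p").replace("[a,0,L1]","[a,y1,L1]").replace("[0,0,L2]","[0,y2,L2]").replace("[c,0,L3]","[c,y3,L3]")
s=s.replace("list(.003*np.array(p[:7]))","list(.003*np.array([*p[:7],*p[8:]]))").replace("200,c7]","200,c7,0,0,0]").replace("[:-7]","[:-10]")
open('fk.py','w').write(s)
from fk import *
b=fit(); print(b[0],b[1].round(3),b[2]); print(b[3].round(1))
p,sg=b[1],b[2]
lo=[-3.06,-.37,-1.25,.18,-1.1,.23,-2.94];hi=[3.06,2.12,1.32,2.47,4.24,1.98,2.94]
rng=np.random.default_rng(0)
def ik(x,Rt,n=8,start=None):
    out=[]
    for i in range(n):
        q0=start if start is not None and i==0 else rng.uniform(lo,hi); mid=(np.array(lo)+hi)/2
        f=lambda q:[*((fk(q,p,sg)[0]-x)),*(200*(fk(q,p,sg)[1].inv()*R.from_matrix(Rt)).as_rotvec())]
        r=least_squares(f,np.clip(q0,np.array(lo)+.01,np.array(hi)-.01),bounds=(lo,hi))
        if r.cost<2: out.append(r.x)
    return out
cur=ctrl.read_state()['qpos']
for yaw in (43,33,23):
  for L in (30,38,45):
    for fl in(-1,1):
      M=lean(L,yaw,fl); g=np.array([611,159.5,99])
      for k in (143,3):
        o=ik(g-k*M[:,2],M,8,cur); print(yaw,L,fl,k,len(o),[q.round(2).tolist() for q in o[:3]])
E
```

```text
5.249242246657836 [ 363.537  587.932  -46.122  203.822  -61.833 -138.799  551.85     1.571
   99.174  -64.483  -64.482] (-1, -1, -1, -1)
[[-0.7  0.2 -0.1  0.  -0.   0. ]
 [ 0.1 -0.7  0.2 -1.2 -0.3 -0. ]
 [ 0.  -0.  -0.1  0.  -0.   0. ]]
43 30 -1 143 5 [[0.1, 0.47, -0.23, 2.15, -1.1, 0.23, 0.14], [-0.52, 0.52, 1.32, 1.96, -1.1, 1.28, 0.42], [0.1, 0.47, -0.24, 2.15, -1.1, 0.23, 0.14]]
43 30 -1 3 1 [[0.76, 1.11, -0.61, 2.31, 3.03, 0.37, 2.94]]
43 30 1 143 3 [[1.02, 0.93, -0.78, 2.43, 2.72, 0.23, 0.14], [1.03, 0.94, -0.81, 2.47, 2.66, 0.28, 0.18], [-0.02, 0.44, 0.08, 2.1, -1.1, 0.45, -2.94]]
43 30 1 3 2 [[0.79, 1.15, -0.68, 2.41, 2.9, 0.5, -0.08], [0.78, 1.14, -0.66, 2.38, 2.93, 0.46, -0.11]]
43 38 -1 143 1 [[1.09, 1.03, -0.77, 2.37, 3.18, 0.23, 2.94]]
43 38 -1 3 1 [[0.43, 0.89, -0.43, 2.0, 4.24, 0.23, 1.41]]
43 38 1 143 0 []
43 38 1 3 4 [[0.87, 1.24, -0.67, 2.47, 3.19, 0.61, -0.2], [0.87, 1.24, -0.66, 2.47, 3.19, 0.61, -0.21], [0.43, 0.89, -0.43, 2.0, 4.24, 0.23, -1.73]]
43 45 -1 143 2 [[1.17, 1.16, -0.77, 2.46, 3.41, 0.37, 2.88], [1.11, 1.09, -0.79, 2.31, 3.58, 0.23, 2.6]]
43 45 -1 3 3
[... 1551 characters left out ...]
-0.35, 2.21, 3.38, 0.31, -1.09], [0.62, 0.95, -0.48, 2.47, 3.11, 0.6, -0.74], [0.54, 0.89, -0.38, 2.31, 3.28, 0.42, -0.95]]
23 38 -1 143 3 [[0.27, 0.45, -0.16, 2.25, 4.24, 0.29, 0.96], [0.34, 0.47, -0.24, 2.24, 4.17, 0.27, 1.05], [0.36, 0.48, -0.26, 2.24, 4.15, 0.26, 1.08]]
23 38 -1 3 3 [[-0.04, 0.66, 0.43, 2.28, 4.24, 0.72, 1.02], [0.51, 0.84, -0.18, 2.47, 3.67, 0.71, 1.89], [-0.03, 0.66, 0.41, 2.28, 4.23, 0.71, 1.03]]
23 38 1 143 2 [[0.83, 0.67, -0.53, 2.47, 3.58, 0.41, -1.15], [0.78, 0.64, -0.51, 2.41, 3.66, 0.36, -1.27]]
23 38 1 3 2 [[-0.04, 0.66, 0.42, 2.28, 4.24, 0.71, -2.12], [0.52, 0.85, -0.2, 2.47, 3.64, 0.71, -1.22]]
23 45 -1 143 0 []
23 45 -1 3 0 []
23 45 1 143 0 []
23 45 1 3 0 []
```

```bash
python3 - <<'E'
from h import *
go([460,30,330],lean(0,-14,1),n=15)
E
```

```text
from [557.5  84.  239.8] n 15 turn/row [ 0.0277 -0.0179 -0.0849]
[-0.007, -0.008, -0.03]
[-0.006, -0.01, -0.029]
[-0.006, -0.012, -0.029]
[-0.005, -0.014, -0.028]
[-0.003, -0.016, -0.027]
[-0.002, -0.018, -0.026]
[-0.0, -0.019, -0.026]
[0.002, -0.02, -0.025]
[0.004, -0.021, -0.024]
[0.006, -0.021, -0.023]
[0.008, -0.021, -0.022]
[0.01, -0.021, -0.022]
[0.012, -0.02, -0.021]
[0.014, -0.019, -0.021]
[0.016, -0.018, -0.02]
```

Call:
{"op": "step_arm", "data": {
  "plan": [
    {"dx": -0.007, "dy": -0.008, "dz": -0.03, "ax": 0.0277, "ay": -0.0179, "az": -0.0849, "gripper": 0.6},
    {"dx": -0.006, "dy": -0.01, "dz": -0.029, "ax": 0.0277, "ay": -0.0179, "az": -0.0849, "gripper": 0.6},
    {"dx": -0.006, "dy": -0.012, "dz": -0.029, "ax": 0.0277, "ay": -0.0179, "az": -0.0849, "gripper": 0.6},
    {"dx": -0.005, "dy": -0.014, "dz": -0.028, "ax": 0.0277, "ay": -0.0179, "az": -0.0849, "gripper": 0.6},
    {"dx": -0.003, "dy": -0.016, "dz": -0.027, "ax": 0.0277, "ay": -0.0179, "az": -0.0849, "gripper": 0.6},
    {"dx": -0.002, "dy": -0.018, "dz": -0.026, "ax": 0.0277, "ay": -0.0179, "az": -0.0849, "gripper": 0.6},
    {"dx": 0, "dy": -0.019, "dz": -0.026, "ax": 0.0277, "ay": -0.0179, "az": -0.0849, "gripper": 0.6}
  ]
}}

```text
clock: 5.08
eef_pos: [512.0, 58.3, 281.8]
tool_rot: [2.961, -0.35, 1.853]
force: [-0.9, 0.7, -0.4]
width: 51.3
gripper_force: 0.0
```

```bash
cat > lg.py <<'E'
import json
from h import *
s=ctrl.read_state(); l=json.load(open('/tmp/log.json'))
l.append((s['qpos'].tolist(),s['eef_pos'].tolist(),s['tool_rot'].tolist())); json.dump(l,open('/tmp/log.json','w')); st()
E
python3 lg.py
```

```text
5.08 [512.   58.3 281.8] z [ 0.079  0.374 -0.924] y [0.962 0.214 0.169] F [-0.9  0.7 -0.4] [-0.43  0.1   0.  ] 51.310070660621825 0.0 [ 0.33  0.41 -0.36  1.94 -0.36  0.76  0.51]
```

Call:
{"op": "step_arm", "data": {
  "plan": [
    {"dx": 0.002, "dy": -0.02, "dz": -0.025, "ax": 0.0277, "ay": -0.0179, "az": -0.0849, "gripper": 0.6},
    {"dx": 0.004, "dy": -0.021, "dz": -0.024, "ax": 0.0277, "ay": -0.0179, "az": -0.0849, "gripper": 0.6},
    {"dx": 0.006, "dy": -0.021, "dz": -0.023, "ax": 0.0277, "ay": -0.0179, "az": -0.0849, "gripper": 0.6},
    {"dx": 0.008, "dy": -0.021, "dz": -0.022, "ax": 0.0277, "ay": -0.0179, "az": -0.0849, "gripper": 0.6},
    {"dx": 0.01, "dy": -0.021, "dz": -0.022, "ax": 0.0277, "ay": -0.0179, "az": -0.0849, "gripper": 0.6},
    {"dx": 0.012, "dy": -0.02, "dz": -0.021, "ax": 0.0277, "ay": -0.0179, "az": -0.0849, "gripper": 0.6},
    {"dx": 0.014, "dy": -0.019, "dz": -0.021, "ax": 0.0277, "ay": -0.0179, "az": -0.0849, "gripper": 0.6},
    {"dx": 0.016, "dy": -0.018, "dz": -0.02, "ax": 0.0277, "ay": -0.0179, "az": -0.0849, "gripper": 0.6}
  ]
}}

```text
clock: 6.08
eef_pos: [460.3, 30.0, 329.8]
tool_rot: [-3.139, -0.0, 2.902]
force: [-0.1, -0.0, 0.1]
width: 51.1
gripper_force: 0.0
```

```bash
python3 lg.py; python3 -c "
from h import *
go([520,0,330],lean(40,-14,1),n=5)
from fk import *
D.pop(1) if 0 else None
b=fit(); print(b[0],b[1].round(3),b[2]); print(b[3].round(1))"
```

```text
6.08 [460.3  30.  329.8] z [-0.001 -0.002 -1.   ] y [ 0.237  0.972 -0.002] F [-0.1 -0.   0.1] [-0.    0.    0.01] 51.09317435897955 0.0 [ 0.23  0.29 -0.46  1.9   0.16  0.98  1.03]
from [460.3  30.  329.8] n 5 turn/row [-0.0001 -0.0889  0.0007]
[-0.043, -0.01, -0.0]
[-0.043, -0.01, 0.006]
[-0.042, -0.01, 0.012]
[-0.04, -0.01, 0.018]
[-0.037, -0.01, 0.023]
18.671074677280064 [ 3.34789e+02  5.65907e+02 -1.20000e-01  3.80251e+02  6.68400e+00
 -1.22900e+00  3.27716e+02  1.57100e+00 -2.35720e+01 -1.56300e+00
 -1.50300e+00] (-1, -1, -1, -1)
[[-1.5 -0.2 -0.1  0.  -0.   0. ]
 [-3.2 -2.1  1.6 -1.2 -0.3 -0. ]
 [ 0.4 -0.4 -0.9  0.  -0.   0. ]
 [ 0.7  0.4 -0.6 -0.  -0.   0. ]
 [ 2.7  0.8 -0.1  0.  -0.   0. ]]
```

```bash
cat > ik.py <<'E'
from fk import *
D.pop(1); b=fit(); p,sg=b[1],b[2]
lo=np.array([-3.06,-.37,-1.25,.18,-1.1,.23,-2.94]);hi=np.array([3.06,2.12,1.32,2.47,4.24,1.98,2.94])
def err(q,x,Rt):
    X,r=fk(q,p,sg); return np.array([*(X-x),*(300*(R.from_matrix(Rt).inv()*r).as_rotvec())])
def jac(q,f,e=1e-5): f0=f(q); return f0,np.array([(f(q+e*np.eye(7)[i])-f0)/e for i in range(7)]).T
def ik(x,Rt,n=10,start=None,seed=0):
    rng=np.random.default_rng(seed); out=[]
    for i in range(n):
        q0=start if start is not None and i==0 else rng.uniform(lo+.02,hi-.02)
        # soft margin preference
        f=lambda q:np.r_[err(q,x,Rt),2.0*np.maximum(0,.2-np.minimum(q-lo,hi-q))*20]
        r=least_squares(f,np.clip(q0,lo+.02,hi-.02),bounds=(lo,hi))
        if np.linalg.norm(err(r.x,x,Rt))<3: out.append((np.minimum(r.x-lo,hi-r.x)[1:].min(),r.x))
    return sorted(out,key=lambda t:-t[0])
E
python3 - <<'E'
from ik import *
print(b[0],b[1].round(2))
g=np.array([611,159.5,99])
for L in (30,35,40,45):
  for fl in (-1,1):
    for nm,x in (('pre',g-[0,0,0]),('lift',g+[0,0,20]),('out',g+np.array([-130,-85,20])),('mat',g+[-78,-247,-46])):
      M=lean(L,43,fl); x=x-M[:,2]*(143 if nm=='pre' else 3); o=ik(x,M,8)
      print(L,fl,nm,len(o),[(round(m,2),q.round(2).tolist()) for m,q in o[:2]])
E
```

```text
4.233099286968102 [ 3.3535e+02  5.7089e+02 -1.9700e+00  3.8759e+02  1.1580e+01  3.3000e+00
  3.2517e+02  1.5700e+00 -2.8280e+01  4.5000e-01  4.4000e-01]
30 -1 pre 1 [(np.float64(0.13), [0.65, 0.67, -1.11, 2.14, 1.15, 0.36, -2.07])]
30 -1 lift 2 [(np.float64(0.2), [0.48, 0.93, -1.05, 2.08, 1.7, 0.48, -2.54]), (np.float64(0.2), [0.46, 0.91, -1.0, 2.08, 1.71, 0.43, -2.56])]
30 -1 out 3 [(np.float64(0.06), [0.72, 0.9, -1.14, 2.41, 2.03, 0.5, -2.82]), (np.float64(0.06), [0.72, 0.9, -1.14, 2.41, 2.03, 0.5, -2.82])]
30 -1 mat 2 [(np.float64(0.18), [1.04, 1.09, -1.07, 2.18, 1.67, 0.41, -2.0]), (np.float64(0.18), [1.04, 1.09, -1.07, 2.18, 1.67, 0.41, -2.0])]
30 1 pre 1 [(np.float64(0.13), [0.65, 0.67, -1.11, 2.14, 1.15, 0.36, 1.07])]
30 1 lift 1 [(np.float64(0.2), [0.46, 0.91, -1.0, 2.08, 1.71, 0.43, 0.59])]
30 1 out 1 [(np.float64(0.05), [0.68, 0.85, -1.05, 2.42, 2.15, 0.45, 0.19])]
30 1 mat 1 [(np.float64(0.18), [1.04, 1.09, -1.07, 2.18, 1.67, 0.41, 1.14])]
35 -1 pre 1 [(np.float64(0.08), [0.73, 0.72, -1.16, 2.23, 1.58, 0.31, -2.44])]
35 -1 lift 3 [(np.float64(0.18), [0.52, 0.97, -1.07, 2.1
[... 1104 characters left out ...]
1 mat 1 [(np.float64(0.09), [0.83, 0.95, -0.51, 2.23, 4.1, 0.32, -1.23])]
45 -1 pre 1 [(np.float64(0.09), [0.77, 0.78, -1.05, 2.38, 2.82, 0.33, 2.75])]
45 -1 lift 2 [(np.float64(0.21), [0.43, 0.91, -0.77, 2.24, 3.06, 0.44, 2.49]), (np.float64(0.0), [0.66, 1.16, -1.25, 2.22, 2.3, 0.63, -2.89])]
45 -1 out 0 []
45 -1 mat 2 [(np.float64(0.12), [0.92, 1.01, -0.58, 2.24, 4.09, 0.35, 2.01]), (np.float64(0.1), [1.22, 1.28, -1.15, 2.23, 2.05, 0.33, -2.15])]
45 1 pre 1 [(np.float64(0.1), [0.29, 0.59, -0.27, 2.37, 4.04, 0.55, -1.65])]
45 1 lift 1 [(np.float64(0.23), [0.18, 0.81, -0.36, 2.24, 3.64, 0.54, -1.34])]
45 1 out 0 []
45 1 mat 1 [(np.float64(0.12), [0.92, 1.01, -0.58, 2.24, 4.09, 0.35, -1.13])]
```

```bash
python3 - <<'E'
from ik import *
M=lean(32,43,1); g=np.array([611,159.5,99]); x=g-113*M[:,2]; print(x); go(x,M,n=11)
# DLS tracking check
s=ctrl.read_state(); q=s['qpos'].copy(); R0=R.from_euler('xyz',s['tool_rot']); w=(R0.inv()*R.from_matrix(M)).as_rotvec()
for t in np.linspace(0,1,45)[1:]:
    xt=s['eef_pos']+t*(x-s['eef_pos']); Rt=(R0*R.from_rotvec(w*t)).as_matrix()
    for _ in range(3):
        e,J=jac(q,lambda q:err(q,xt,Rt)); q=np.clip(q-J.T@np.linalg.solve(J@J.T+50*np.eye(6),e),lo,hi)
print(q.round(2),err(q,x,M).round(1))
for t in np.linspace(0,1,30)[1:]:
    xt=x+110*t*M[:,2]
    for _ in range(3):
        e,J=jac(q,lambda q:err(q,xt,M)); q=np.clip(q-J.T@np.linalg.solve(J@J.T+50*np.eye(6),e),lo,hi)
print(q.round(2),err(q,xt,M).round(1))
E
```

```text
[567.20589905 118.66134018 194.82943487]
from [460.3  30.  329.8] n 11 turn/row [-0.0161 -0.0297 -0.0557]
[-0.025, 0.034, 0.041]
[-0.026, 0.031, 0.043]
[-0.026, 0.027, 0.045]
[-0.027, 0.024, 0.047]
[-0.026, 0.02, 0.048]
[-0.026, 0.017, 0.05]
[-0.025, 0.013, 0.052]
[-0.023, 0.01, 0.053]
[-0.021, 0.006, 0.054]
[-0.019, 0.003, 0.055]
[-0.017, 0.0, 0.056]
[ 0.41  0.59 -0.69  2.17  0.81  0.23  1.41] [-34.4 -43.2 -20.8   7.6  54.   -0.1]
[ 0.45  0.95 -0.97  2.11  1.95  0.42  0.38] [-0.  0. -0.  0. -0.  0.]
```

```bash
cat >> ik.py <<'E'
from scipy.optimize import lsq_linear
def track(q,wps,x0,R0,per=12):
    R0=R.from_matrix(R0); bad=0; mn=9
    for x,M in wps:
        w=(R0.inv()*R.from_matrix(M)).as_rotvec(); x=np.array(x,float)
        for t in np.linspace(0,1,per+1)[1:]:
            xt=x0+t*(x-x0); Rt=(R0*R.from_rotvec(w*t)).as_matrix()
            for _ in range(2):
                e,J=jac(q,lambda q:err(q,xt,Rt)); r=lsq_linear(np.vstack([J,8*np.eye(7)]),np.r_[-e,np.zeros(7)],(np.minimum(lo-q,-1e-6),np.maximum(hi-q,1e-6))); q=q+r.x
            bad=max(bad,np.linalg.norm(err(q,xt,Rt))); mn=min(mn,np.minimum(q-lo,hi-q)[1:].min())
        print('  ',q.round(2),err(q,x,M).round(0),'worst',round(bad,1),'margin',round(mn,2)); x0=x;R0=R.from_matrix(M)
    return q
E
python3 - <<'E'
from ik import *
s=ctrl.read_state(); q=s['qpos']; R0=R.from_euler('xyz',s['tool_rot']).as_matrix(); x0=s['eef_pos']
g=np.array([611,159.5,99]); L=lambda l,y:lean(l,y,1)
def P(k,l,y): return (g-k*L(l,y)[:,2],L(l,y))
for name,w in {'a':[P(113,32,43),P(3,32,43)],'b':[P(113,25,43),P(60,32,43),P(3,32,43)],
 'c':[P(113,25,10),P(113,32,43),P(3,32,43)],'d':[P(100,20,43),P(60,30,43),P(3,32,43)],'e':[(np.array([500,-60,260]),L(32,0)),P(90,32,43),P(3,32,43)],
 'f':[(np.array([520,20,260]),L(30,-10)),P(100,38,20),P(60,36,43),P(3,36,43)]}.items():
    print(name); track(q.copy(),w,x0,R0)
E
```

```text
a
   [ 0.56  0.69 -0.96  2.17  1.47  0.23  0.77] [ 0. -0.  0. -0.  0. -0.] worst 0.4 margin -0.0
   [ 0.47  0.96 -0.99  2.11  1.93  0.44  0.41] [-0.  0. -0.  0. -0.  0.] worst 0.4 margin -0.0
b
   [ 0.32  0.58 -0.67  2.06  0.5   0.25  1.67] [-0. -0. -0.  0. -0.  0.] worst 0.0 margin 0.02
   [ 0.48  0.8  -0.92  2.15  1.81  0.29  0.46] [-0. -0. -0.  0. -0.  0.] worst 0.1 margin -0.0
   [ 0.45  0.94 -0.96  2.11  1.95  0.41  0.37] [-0.  0. -0.  0. -0.  0.] worst 0.1 margin -0.0
c
   [-0.16  0.49 -0.27  2.14  1.17  0.23  0.26] [ 0. -0.  0. -0.  0. -0.] worst 0.2 margin 0.0
   [ 0.56  0.68 -0.96  2.17  1.47  0.23  0.77] [-0.  0. -0.  0. -0.  0.] worst 0.2 margin -0.0
   [ 0.47  0.96 -0.99  2.11  1.93  0.44  0.41] [-0.  0. -0.  0. -0.  0.] worst 0.2 margin -0.0
d
   [ 0.26  0.61 -0.65  1.98  0.52  0.38  1.62] [-0. -0. -0.  0. -0.  0.] worst 0.0 margin 0.15
   [ 0.41  0.75 -0.83  2.12  1.64  0.23  0.6 ] [ 0.  0.  0. -0.  0. -0.] worst 0.1 margin -0.0
   [ 0.45  0.94 -0.95  2.11  1.96  0.41  0.37] [-0.  0. -0.  0. -0.  0.] worst 0.1 margin -0.0
e
   [ 0.71  0.35 -0.82  2.36  1.74  0.26 -0.1 ] [ 0.  0.  0. -0. -0.  0.] worst 0.5 margin -0.0
   [ 0.5   0.72 -0.91  2.17  1.66  0.23  0.59] [-0.  0. -0.  0. -0.  0.] worst 0.5 margin -0.0
   [ 0.46  0.95 -0.98  2.11  1.94  0.43  0.39] [-0.  0. -0.  0. -0.  0.] worst 0.5 margin -0.0
f
   [-0.14  0.31 -0.11  2.29  1.33  0.24 -0.1 ] [ 0.  0.  0. -0.  0. -0.] worst 0.3 margin 0.01
   [ 0.17  0.63 -0.65  2.38  2.53  0.55 -0.82] [-0. -0.  0. -0. -0.  0.] worst 0.3 margin 0.0
   [ 0.42  0.76 -0.77  2.21  2.63  0.23 -0.34] [-1.  0. -0.  1. -1.  0.] worst 1.5 margin -0.0
   [ 0.36  0.88 -0.74  2.16  2.61  0.3  -0.3 ] [-0.  0. -0.  0. -0.  0.] worst 1.5 margin -0.0
```

```bash
python3 - <<'E'
from h import *
M=lean(32,43,1); g=np.array([611,159.5,99]); go(g-113*M[:,2],M,n=18)
E
```

```text
from [460.3  30.  329.8] n 18 turn/row [-0.0098 -0.0181 -0.034 ]
[-0.015, 0.021, 0.025]
[-0.016, 0.019, 0.026]
[-0.016, 0.018, 0.026]
[-0.016, 0.017, 0.027]
[-0.016, 0.016, 0.028]
[-0.016, 0.014, 0.029]
[-0.016, 0.013, 0.029]
[-0.016, 0.012, 0.03]
[-0.016, 0.01, 0.031]
[-0.015, 0.009, 0.031]
[-0.015, 0.008, 0.032]
[-0.014, 0.007, 0.032]
[-0.014, 0.005, 0.033]
[-0.013, 0.004, 0.033]
[-0.012, 0.003, 0.034]
[-0.011, 0.002, 0.034]
[-0.011, 0.001, 0.034]
[-0.01, -0.0, 0.035]
```

Call:
{"op": "step_arm", "data": {
  "plan": [
    {"dx": -0.015, "dy": 0.021, "dz": 0.025, "ax": -0.0098, "ay": -0.0181, "az": -0.034, "gripper": 0.6},
    {"dx": -0.016, "dy": 0.019, "dz": 0.026, "ax": -0.0098, "ay": -0.0181, "az": -0.034, "gripper": 0.6},
    {"dx": -0.016, "dy": 0.018, "dz": 0.026, "ax": -0.0098, "ay": -0.0181, "az": -0.034, "gripper": 0.6},
    {"dx": -0.016, "dy": 0.017, "dz": 0.027, "ax": -0.0098, "ay": -0.0181, "az": -0.034, "gripper": 0.6},
    {"dx": -0.016, "dy": 0.016, "dz": 0.028, "ax": -0.0098, "ay": -0.0181, "az": -0.034, "gripper": 0.6},
    {"dx": -0.016, "dy": 0.014, "dz": 0.029, "ax": -0.0098, "ay": -0.0181, "az": -0.034, "gripper": 0.6},
    {"dx": -0.016, "dy": 0.013, "dz": 0.029, "ax": -0.0098, "ay": -0.0181, "az": -0.034, "gripper": 0.6},
    {"dx": -0.016, "dy": 0.012, "dz": 0.03, "ax": -0.0098, "ay": -0.0181, "az": -0.034, "gripper": 0.6},
    {"dx": -0.016, "dy": 0.01, "dz": 0.031, "ax": -0.0098, "ay": -0.0181, "az": -0.034, "gripper": 0.6},
    {"dx": -0.015, "dy": 0.009, "dz": 0.031, "ax": -0.0098, "ay": -0.0181, "az": -0.034, "gripper": 0.6},
    {"dx": -0.015, "dy": 0.008, "dz": 0.032, "ax": -0.0098, "ay": -0.0181, "az": -0.034, "gripper": 0.6},
    {"dx": -0.014, "dy": 0.007, "dz": 0.032, "ax": -0.0098, "ay": -0.0181, "az": -0.034, "gripper": 0.6}
  ]
}}

```text
clock: 7.58
eef_pos: [531.9, 88.9, 239.3]
tool_rot: [3.074, 0.375, -2.747]
force: [-0.3, -0.5, 0.3]
width: 51.1
gripper_force: 0.0
```

```bash
python3 -c "
from h import *
st(); M=lean(32,43,1); g=np.array([611,159.5,99]); go(g-113*M[:,2],M,n=6)"
```

```text
7.58 [531.9  88.9 239.3] z [ 0.312  0.202 -0.928] y [-0.406  0.912  0.063] F [-0.3 -0.5  0.3] [-0.22  0.43 -0.  ] 51.11721323655311 0.0 [ 0.33  0.43 -0.61  2.13  0.35  0.3   1.47]
from [531.9  88.9 239.3] n 6 turn/row [-0.01   -0.0181 -0.0344]
[-0.014, 0.006, 0.032]
[-0.013, 0.004, 0.033]
[-0.012, 0.003, 0.033]
[-0.012, 0.002, 0.034]
[-0.011, 0.001, 0.034]
[-0.01, -0.0, 0.034]
```

Call:
{"op": "step_arm", "data": {
  "plan": [
    {"dx": -0.007, "dy": 0.003, "dz": 0.016, "ax": -0.005, "ay": -0.009, "az": -0.0172, "gripper": 0.6},
    {"dx": -0.007, "dy": 0.003, "dz": 0.016, "ax": -0.005, "ay": -0.009, "az": -0.0172, "gripper": 0.6},
    {"dx": -0.0065, "dy": 0.002, "dz": 0.0165, "ax": -0.005, "ay": -0.009, "az": -0.0172, "gripper": 0.6},
    {"dx": -0.0065, "dy": 0.002, "dz": 0.0165, "ax": -0.005, "ay": -0.009, "az": -0.0172, "gripper": 0.6},
    {"dx": -0.006, "dy": 0.0015, "dz": 0.0165, "ax": -0.005, "ay": -0.009, "az": -0.0172, "gripper": 0.6},
    {"dx": -0.006, "dy": 0.0015, "dz": 0.0165, "ax": -0.005, "ay": -0.009, "az": -0.0172, "gripper": 0.6},
    {"dx": -0.006, "dy": 0.001, "dz": 0.017, "ax": -0.005, "ay": -0.009, "az": -0.0172, "gripper": 0.6},
    {"dx": -0.006, "dy": 0.001, "dz": 0.017, "ax": -0.005, "ay": -0.009, "az": -0.0172, "gripper": 0.6},
    {"dx": -0.0055, "dy": 0.0005, "dz": 0.017, "ax": -0.005, "ay": -0.009, "az": -0.0172, "gripper": 0.6},
    {"dx": -0.0055, "dy": 0.0005, "dz": 0.017, "ax": -0.005, "ay": -0.009, "az": -0.0172, "gripper": 0.6},
    {"dx": -0.005, "dy": 0, "dz": 0.017, "ax": -0.005, "ay": -0.009, "az": -0.0172, "gripper": 0.6},
    {"dx": -0.005, "dy": 0, "dz": 0.017, "ax": -0.005, "ay": -0.009, "az": -0.0172, "gripper": 0.6}
  ]
}}

```text
clock: 9.07
eef_pos: [568.7, 118.3, 196.2]
tool_rot: [-3.141, 0.559, -2.395]
force: [-0.4, 0.1, 0.2]
width: 51.3
gripper_force: 0.0
```

```bash
python3 -c "
from ik import *
st(); M=lean(32,43,1); g=np.array([611,159.5,99]); go(g-3*M[:,2],M)
s=ctrl.read_state(); track(s['qpos'].copy(),[(g-60*M[:,2],M),(g-3*M[:,2],M)],s['eef_pos'],R.from_euler('xyz',s['tool_rot']).as_matrix())"
```

```text
9.07 [568.7 118.3 196.2] z [ 0.389  0.36  -0.848] y [-0.679  0.734 -0.   ] F [-0.4  0.1  0.2] [-0.39  0.44  0.  ] 51.34548517867771 0.0 [ 0.57  0.7  -0.95  2.17  1.49  0.24  0.77]
from [568.7 118.3 196.2] n 3 turn/row [-0.0005  0.0001 -0.0007]
shift/row [0.0017 0.0017 0.123 ]
   [ 0.51  0.82 -0.98  2.15  1.78  0.34  0.51] [ 0. -0.  0. -0.  0. -0.] worst 0.0 margin 0.01
   [ 0.47  0.96 -1.    2.11  1.92  0.45  0.41] [-0.  0. -0.  0. -0.  0.] worst 0.0 margin 0.01
```

Call:
{"op": "step_arm", "data": {
  "plan": [
    {"dx": 0.001, "dy": 0.001, "dz": 0.05, "ax": 0, "ay": 0, "az": 0, "gripper": 0.6},
    {"dx": 0.001, "dy": 0.001, "dz": 0.06, "ax": 0, "ay": 0, "az": 0, "gripper": 0.6},
    {"dx": 0.001, "dy": 0.001, "dz": 0.06, "ax": 0, "ay": 0, "az": 0, "gripper": 0.6},
    {"dx": 0.001, "dy": 0.001, "dz": 0.06, "ax": 0, "ay": 0, "az": 0, "gripper": 0.6},
    {"dx": 0.001, "dy": 0.001, "dz": 0.06, "ax": 0, "ay": 0, "az": 0, "gripper": 0.6},
    {"dx": 0, "dy": 0, "dz": 0.05, "ax": 0, "ay": 0, "az": 0, "gripper": 0.6},
    {"dx": 0, "dy": 0, "dz": 0.029, "ax": 0, "ay": 0, "az": 0, "gripper": 0.6},
    {"dx": 0, "dy": 0, "dz": 0, "ax": 0, "ay": 0, "az": 0, "gripper": 0.6}
  ]
}}

```text
clock: 10.07
eef_pos: [609.5, 158.5, 101.1]
tool_rot: [3.14, 0.558, -2.397]
force: [0.5, 0.2, -1.0]
width: 51.0
gripper_force: 0.0
```

```bash
python3 -c "
from h import *
st()
for n in ('side','top'): snap(n)
a=cv2.resize(load('side')['color'][180:280,290:400],None,fx=3.6,fy=4);b=cv2.resize(load('top')['color'][150:250,280:390],None,fx=3.6,fy=4)
cv2.imwrite('pics/p3.png',np.hstack([a,b])[...,::-1])"
```

```text
10.07 [609.5 158.5 101.1] z [ 0.388  0.36  -0.848] y [-0.678  0.735  0.001] F [ 0.5  0.2 -1. ] [-0.43  0.43 -0.04] 50.97270938123296 0.0 [ 0.47  0.97 -0.98  2.1   1.95  0.44  0.39]
```

View pics/p3.png

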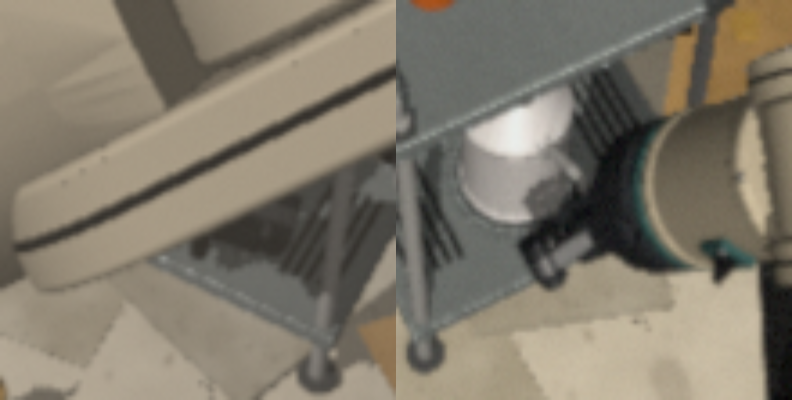

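The top view shows the fingers straddling the handle, with the near finger at (550,255) of the crop; the side view is blocked by the forearm. I close the gripper.

Call:
{"op": "step_arm", "data": {
  "plan": [
    {"dx": 0, "dy": 0, "dz": 0, "ax": 0, "ay": 0, "az": 0, "gripper": 0.3},
    {"dx": 0, "dy": 0, "dz": 0, "ax": 0, "ay": 0, "az": 0, "gripper": 0.2},
    {"dx": 0, "dy": 0, "dz": 0, "ax": 0, "ay": 0, "az": 0, "gripper": 0.1},
    {"dx": 0, "dy": 0, "dz": 0, "ax": 0, "ay": 0, "az": 0, "gripper": 0},
    {"dx": 0, "dy": 0, "dz": 0, "ax": 0, "ay": 0, "az": 0, "gripper": 0},
    {"dx": 0, "dy": 0, "dz": 0, "ax": 0, "ay": 0, "az": 0, "gripper": 0},
    {"dx": 0, "dy": 0, "dz": 0, "ax": 0, "ay": 0, "az": 0, "gripper": 0},
    {"dx": 0, "dy": 0, "dz": 0, "ax": 0, "ay": 0, "az": 0, "gripper": 0}
  ]
}}

```text
clock: 11.18
eef_pos: [609.6, 158.0, 102.0]
tool_rot: [-3.141, 0.559, -2.397]
force: [-4.0, -3.4, 5.5]
width: 9.0
gripper_force: 58.5
```

```bash
python3 -c "
from ik import *
st(); s=ctrl.read_state(); x=s['eef_pos']; r=R.from_euler('xyz',s['tool_rot']); M=r.as_matrix()
for d in ([0,0,1],[-.836,-.549,0]): print((r.inv().apply(np.array(d)*10)/300).round(4))
a=x+[0,0,20]; b_=a+100*np.array([-.836,-.549,0]); 
m=x+[585-662.9,-39-207.9,20]
for y in (43,25,10):
  print(y); M2=lean(32,y,1); o=np.array([np.cos(np.radians(y)),np.sin(np.radians(y)),0]); g=np.array([585,-39,53])-71*o; t=g-3*M2[:,2]
  track(s['qpos'].copy(),[(a,M),(b_,M),(t+[0,0,30],M2),(t,M2)],x,M)"
```

```text
11.18 [609.6 158.  102. ] z [ 0.39   0.359 -0.848] y [-0.678  0.735 -0.   ] F [-4.  -3.4  5.5] [-0.48  0.41 -0.04] 8.967862421655052 58.48791539669037 [ 0.47  0.97 -0.98  2.1   1.95  0.44  0.39]
[-0.0177 -0.     -0.0283]
[ 0.0279  0.0054 -0.0174]
43
   [ 0.45  0.9  -0.97  2.11  1.86  0.39  0.43] [-0.  0. -0.  0. -0.  0.] worst 0.0 margin 0.16
   [ 0.64  0.91 -1.1   2.33  2.07  0.49  0.27] [-0.  0.  0. -0.  0.  0.] worst 0.0 margin 0.14
   [ 1.01  0.97 -0.96  2.19  1.58  0.23  1.19] [-0.  0. -0.  0. -0.  0.] worst 0.1 margin -0.0
   [ 1.02  1.06 -1.    2.19  1.77  0.31  1.05] [ 0. -0.  0. -0.  0. -0.] worst 0.1 margin -0.0
25
   [ 0.45  0.9  -0.97  2.11  1.86  0.39  0.43] [-0.  0. -0.  0. -0.  0.] worst 0.0 margin 0.16
   [ 0.64  0.91 -1.1   2.33  2.07  0.49  0.27] [-0.  0.  0. -0.  0.  0.] worst 0.0 margin 0.14
   [ 0.96  1.01 -1.08  2.36  2.21  0.57  0.2 ] [-0.  0. -0.  0. -0.  0.] worst 0.0 margin 0.1
   [ 0.96  1.1  -1.07  2.37  2.28  0.64  0.19] [ 0.  0.  0. -0.  0.  0.] worst 0.0 margin 0.1
10
   [ 0.45  0.9  -0.97  2.11  1.86  0.39  0.43] [-0.  0. -0.  0. -0.  0.] worst 0.0 margin 0.16
   [ 0.64  0.91 -1.1   2.33  2.07  0.49  0.27] [-0.  0.  0. -0.  0.  0.] worst 0.0 margin 0.14
   [ 0.84  1.06 -1.17  2.46  2.22  0.92 -0.18] [-0.  0. -0.  0. -0.  0.] worst 0.0 margin 0.01
   [ 0.83  1.15 -1.14  2.46  2.29  0.98 -0.19] [0. 0. 0. 0. 0. 0.] worst 0.0 margin 0.01
```

Call:
{"op": "step_arm", "data": {
  "plan": [
    {"dx": -0.0018, "dy": 0, "dz": -0.0028, "ax": 0, "ay": 0, "az": 0, "gripper": 0},
    {"dx": -0.0035, "dy": 0, "dz": -0.0057, "ax": 0, "ay": 0, "az": 0, "gripper": 0},
    {"dx": -0.0035, "dy": 0, "dz": -0.0057, "ax": 0, "ay": 0, "az": 0, "gripper": 0},
    {"dx": -0.0035, "dy": 0, "dz": -0.0057, "ax": 0, "ay": 0, "az": 0, "gripper": 0},
    {"dx": -0.0035, "dy": 0, "dz": -0.0057, "ax": 0, "ay": 0, "az": 0, "gripper": 0},
    {"dx": -0.0035, "dy": 0, "dz": -0.0057, "ax": 0, "ay": 0, "az": 0, "gripper": 0},
    {"dx": -0.0035, "dy": 0, "dz": -0.0057, "ax": 0, "ay": 0, "az": 0, "gripper": 0},
    {"dx": -0.0035, "dy": 0, "dz": -0.0057, "ax": 0, "ay": 0, "az": 0, "gripper": 0},
    {"dx": -0.0035, "dy": 0, "dz": -0.0057, "ax": 0, "ay": 0, "az": 0, "gripper": 0},
    {"dx": -0.0018, "dy": 0, "dz": -0.0028, "ax": 0, "ay": 0, "az": 0, "gripper": 0},
    {"dx": 0, "dy": 0, "dz": 0, "ax": 0, "ay": 0, "az": 0, "gripper": 0}
  ]
}}

```text
clock: 12.55
eef_pos: [609.6, 158.1, 119.7]
tool_rot: [3.141, 0.558, -2.397]
force: [0.7, 0.0, -5.0]
width: 9.1
gripper_force: 58.3
```

```bash
python3 -c "
from h import *
st()
d=snap('top')
a=cv2.resize(d['color'][110:260,270:400],None,fx=4,fy=4)
cv2.imwrite('pics/p4.png',a[...,::-1])"
```

```text
12.55 [609.6 158.1 119.7] z [ 0.389  0.359 -0.848] y [-0.678  0.735  0.   ] F [ 0.7  0.  -5. ] [-0.95  1.03 -0.04] 9.083241640409367 58.303372263908386 [ 0.46  0.92 -0.96  2.1   1.88  0.39  0.43]
```

View pics/p4.png

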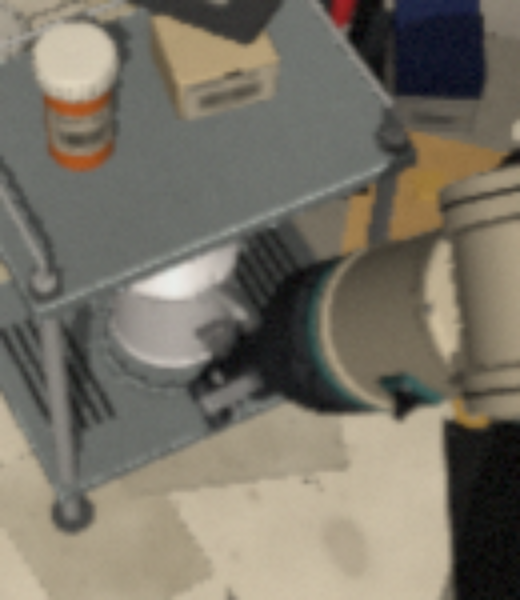

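The can is lifted clear of the ring, which shows at (110,360), and hangs upright with about 5 N of weight; vial and carton are undisturbed. Drawing it out to the front.

Call:
{"op": "step_arm", "data": {
  "plan": [
    {"dx": 0.014, "dy": 0.0027, "dz": -0.0087, "ax": 0, "ay": 0, "az": 0, "gripper": 0},
    {"dx": 0.028, "dy": 0.0054, "dz": -0.0174, "ax": 0, "ay": 0, "az": 0, "gripper": 0},
    {"dx": 0.028, "dy": 0.0054, "dz": -0.0174, "ax": 0, "ay": 0, "az": 0, "gripper": 0},
    {"dx": 0.028, "dy": 0.0054, "dz": -0.0174, "ax": 0, "ay": 0, "az": 0, "gripper": 0},
    {"dx": 0.028, "dy": 0.0054, "dz": -0.0174, "ax": 0, "ay": 0, "az": 0, "gripper": 0},
    {"dx": 0.028, "dy": 0.0054, "dz": -0.0174, "ax": 0, "ay": 0, "az": 0, "gripper": 0},
    {"dx": 0.028, "dy": 0.0054, "dz": -0.0174, "ax": 0, "ay": 0, "az": 0, "gripper": 0},
    {"dx": 0.028, "dy": 0.0054, "dz": -0.0174, "ax": 0, "ay": 0, "az": 0, "gripper": 0},
    {"dx": 0.028, "dy": 0.0054, "dz": -0.0174, "ax": 0, "ay": 0, "az": 0, "gripper": 0},
    {"dx": 0.028, "dy": 0.0054, "dz": -0.0174, "ax": 0, "ay": 0, "az": 0, "gripper": 0},
    {"dx": 0.014, "dy": 0.0027, "dz": -0.0087, "ax": 0, "ay": 0, "az": 0, "gripper": 0},
    {"dx": 0, "dy": 0, "dz": 0, "ax": 0, "ay": 0, "az": 0, "gripper": 0}
  ]
}}

```text
clock: 14.1
eef_pos: [525.7, 102.7, 119.4]
tool_rot: [3.141, 0.558, -2.397]
force: [-0.3, 0.0, -5.4]
width: 9.3
gripper_force: 58.5
```

```bash
python3 -c "
from ik import *
st(); s=ctrl.read_state()
for n in ('side','top'):snap(n)
a=cv2.resize(load('side')['color'][180:300,240:380],None,fx=2.8,fy=3.5);b=cv2.resize(load('top')['color'][150:270,270:410],None,fx=2.8,fy=3.5)
cv2.imwrite('pics/p5.png',np.hstack([a,b])[...,::-1])
y=32;M2=lean(32,y,1); o=np.array([np.cos(np.radians(y)),np.sin(np.radians(y)),0]); 
gp=s['eef_pos']+3*R.from_euler('xyz',s['tool_rot']).as_matrix()[:,2]
t=np.array([585,-39,0])-71*o-3*M2[:,2]; t[2]=s['eef_pos'][2]-5
go(t,M2,n=14); track(s['qpos'].copy(),[(t,M2),(t-[0,0,59],M2)],s['eef_pos'],R.from_euler('xyz',s['tool_rot']).as_matrix())"
```

```text
14.1 [525.7 102.7 119.4] z [ 0.389  0.359 -0.848] y [-0.678  0.735  0.001] F [-0.3  0.  -5.4] [-0.97  1.05 -0.01] 9.30084322455875 58.47872614860535 [ 0.65  0.94 -1.09  2.32  2.09  0.49  0.28]
from [526.3 103.1 119.6] n 14 turn/row [0.0045 0.     0.0072]
[0.026, -0.031, -0.015]
[0.025, -0.032, -0.014]
[0.025, -0.032, -0.014]
[0.025, -0.032, -0.014]
[0.024, -0.033, -0.014]
[0.024, -0.033, -0.014]
[0.024, -0.033, -0.013]
[0.023, -0.034, -0.013]
[0.023, -0.034, -0.013]
[0.022, -0.034, -0.013]
[0.022, -0.035, -0.012]
[0.022, -0.035, -0.012]
[0.021, -0.035, -0.012]
[0.021, -0.036, -0.012]
   [ 0.96  0.87 -0.97  2.29  2.1   0.29  0.41] [-0.  0. -0.  0. -0.  0.] worst 0.0 margin 0.06
   [ 0.98  1.06 -1.    2.3   2.24  0.46  0.37] [-0.  0. -0.  0. -0.  0.] worst 0.0 margin 0.06
```

View pics/p5.png

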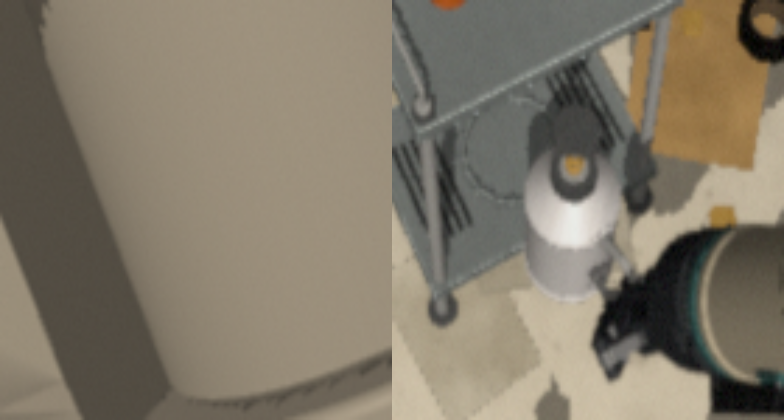

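The top view shows the can clear of the deck, upright, its shoulder at (572,200), plunger head at (577,125) in the crop; the empty ring is at (515,150). Moving to above the mat.

Call:
{"op": "step_arm", "data": {
  "plan": [
    {"dx": 0.013, "dy": -0.0155, "dz": -0.0075, "ax": 0.0022, "ay": 0, "az": 0.0036, "gripper": 0},
    {"dx": 0.0255, "dy": -0.0315, "dz": -0.0145, "ax": 0.0045, "ay": 0, "az": 0.0072, "gripper": 0},
    {"dx": 0.025, "dy": -0.032, "dz": -0.014, "ax": 0.0045, "ay": 0, "az": 0.0072, "gripper": 0},
    {"dx": 0.025, "dy": -0.032, "dz": -0.014, "ax": 0.0045, "ay": 0, "az": 0.0072, "gripper": 0},
    {"dx": 0.0245, "dy": -0.0325, "dz": -0.014, "ax": 0.0045, "ay": 0, "az": 0.0072, "gripper": 0},
    {"dx": 0.024, "dy": -0.033, "dz": -0.014, "ax": 0.0045, "ay": 0, "az": 0.0072, "gripper": 0},
    {"dx": 0.024, "dy": -0.033, "dz": -0.0135, "ax": 0.0045, "ay": 0, "az": 0.0072, "gripper": 0},
    {"dx": 0.0235, "dy": -0.0335, "dz": -0.013, "ax": 0.0045, "ay": 0, "az": 0.0072, "gripper": 0},
    {"dx": 0.023, "dy": -0.034, "dz": -0.013, "ax": 0.0045, "ay": 0, "az": 0.0072, "gripper": 0},
    {"dx": 0.0225, "dy": -0.034, "dz": -0.013, "ax": 0.0045, "ay": 0, "az": 0.0072, "gripper": 0},
    {"dx": 0.022, "dy": -0.0345, "dz": -0.0125, "ax": 0.0045, "ay": 0, "az": 0.0072, "gripper": 0},
    {"dx": 0.022, "dy": -0.035, "dz": -0.012, "ax": 0.0045, "ay": 0, "az": 0.0072, "gripper": 0},
    {"dx": 0.0215, "dy": -0.035, "dz": -0.012, "ax": 0.0045, "ay": 0, "az": 0.0072, "gripper": 0},
    {"dx": 0.021, "dy": -0.0355, "dz": -0.012, "ax": 0.0045, "ay": 0, "az": 0.0072, "gripper": 0},
    {"dx": 0.0105, "dy": -0.018, "dz": -0.006, "ax": 0.0023, "ay": 0, "az": 0.0036, "gripper": 0},
    {"dx": 0, "dy": 0, "dz": 0, "ax": 0, "ay": 0, "az": 0, "gripper": 0}
  ]
}}

```text
clock: 16.2
eef_pos: [522.9, -78.0, 114.4]
tool_rot: [3.141, 0.558, -2.584]
force: [-0.3, -0.2, -5.3]
width: 9.1
gripper_force: 58.5
```

```bash
cat > canfit.py <<'E'
from h import *
st(); s=ctrl.read_state(); Rm=R.from_euler('xyz',s['tool_rot']).as_matrix(); h=Rm[:2,2]/np.linalg.norm(Rm[:2,2]); gp=s['eef_pos']+3*Rm[:,2]
import sys
if len(sys.argv)>1: c0=np.array(eval(sys.argv[1]),float)
else: c0=gp[:2]+71*h
print('predicted can axis',c0.round(1))
for n in ('side','top'):
    d=snap(n); C=cloud(d); m=(d['range_z']>0)&(np.hypot(*(C[...,:2]-c0).transpose(2,0,1))<45)&(C[...,2]>12)&(C[...,2]<230); P=C[m]
    print(n,len(P),'top z',np.sort(P[:,2])[-5:].round(1) if len(P) else '')
    for lo in range(0,220,15):
        Q=P[(P[:,2]>=lo)&(P[:,2]<lo+15)]
        if len(Q)>25:
            A=np.c_[2*Q[:,:2],np.ones(len(Q))]; c=np.linalg.lstsq(A,(Q[:,:2]**2).sum(1),rcond=None)[0]; print(lo,len(Q),c[:2].round(1),round(float(np.sqrt(max(0,c[2]+c[:2]@c[:2]))),1),Q.mean(0).round(1))
E
python3 canfit.py; python3 -c "
from h import *
a=cv2.resize(load('top')['color'][150:290,330:480],None,fx=4,fy=4);cv2.imwrite('pics/p6.png',a[...,::-1])"
```

```text
16.2 [522.9 -78.  114.4] z [ 0.449  0.28  -0.848] y [-0.529  0.849  0.   ] F [-0.3 -0.2 -5.3] [-0.79  1.19 -0.  ] 9.064067031446434 58.50453794002533 [ 0.98  0.89 -0.97  2.29  2.1   0.3   0.44]
predicted can axis [584.5 -39.6]
side 1831 top z [211.9 211.9 212.  212.1 212.5]
60 63 [587.1 -42. ] 33.9 [584.6 -72.9  71.2]
75 90 [586.8 -38.9] 36.0 [578.8 -71.4  82.6]
90 105 [587.1 -38.6] 36.2 [577.1 -69.9  97.7]
105 135 [586.6 -38.7] 35.9 [575.4 -66.1 113.1]
120 130 [585.5 -39.4] 35.0 [569.3 -62.4 126.6]
135 607 [584.3 -40.5] 30.4 [575.9 -50.6 143.4]
150 225 [585.7 -39. ] 19.5 [578.5 -47.9 154.9]
165 199 [585.5 -39.6] 12.1 [583.2 -42.2 169.3]
195 146 [585.2 -39.7] 12.7 [584.7 -40.1 209. ]
210 108 [585.4 -39.8] 12.1 [585.5 -40.1 210.8]
top 1531 top z [211.8 211.9 212.3 212.5 212.7]
60 89 [585.2 -39.1] 36.2 [561.3 -24.4  69.5]
75 111 [586.5 -41.5] 38.0 [556.4 -34.1  82.7]
90 120 [585.1 -38.8] 35.5 [558.7 -29.6  97.5]
105 103 [583.6 -37.7] 34.0 [558.  -27.9 112.8]
120 84 [583.  -38.1] 34.2 [557.4 -25.9 126.6]
135 500 [582.8 -39.1] 30.2 [572.  -34.5 143. ]
150 158 [583.7 -39.4] 18.5 [573.8 -36.  155.6]
165 141 [583.4 -39.1] 11.7 [580.5 -37.7 168.6]
195 168 [583.3 -39.1] 12.7 [583.1 -39.3 208.6]
210 47 [583.6 -38.6] 12.1 [583.4 -37.8 210.7]
```

View pics/p6.png

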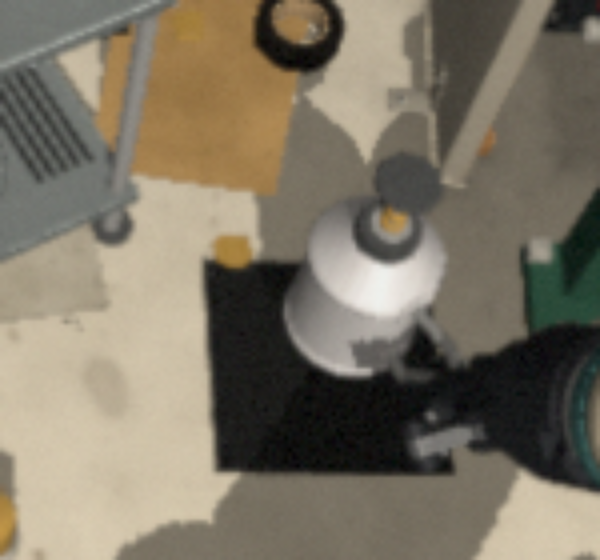

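The top view shows the can upright over the middle of the mat; both views put its axis at (585,-39) and the plunger head top at z≈211 now. Lowering.

Call:
{"op": "step_arm", "data": {
  "plan": [
    {"dx": 0.0044, "dy": 0, "dz": 0.007, "ax": 0, "ay": 0, "az": 0, "gripper": 0},
    {"dx": 0.0088, "dy": 0, "dz": 0.0141, "ax": 0, "ay": 0, "az": 0, "gripper": 0},
    {"dx": 0.0088, "dy": 0, "dz": 0.0141, "ax": 0, "ay": 0, "az": 0, "gripper": 0},
    {"dx": 0.0088, "dy": 0, "dz": 0.0141, "ax": 0, "ay": 0, "az": 0, "gripper": 0},
    {"dx": 0.0088, "dy": 0, "dz": 0.0141, "ax": 0, "ay": 0, "az": 0, "gripper": 0},
    {"dx": 0.0088, "dy": 0, "dz": 0.0141, "ax": 0, "ay": 0, "az": 0, "gripper": 0},
    {"dx": 0.0088, "dy": 0, "dz": 0.0141, "ax": 0, "ay": 0, "az": 0, "gripper": 0},
    {"dx": 0.0088, "dy": 0, "dz": 0.0141, "ax": 0, "ay": 0, "az": 0, "gripper": 0},
    {"dx": 0.0088, "dy": 0, "dz": 0.0141, "ax": 0, "ay": 0, "az": 0, "gripper": 0},
    {"dx": 0.0088, "dy": 0, "dz": 0.0141, "ax": 0, "ay": 0, "az": 0, "gripper": 0},
    {"dx": 0.0088, "dy": 0, "dz": 0.0141, "ax": 0, "ay": 0, "az": 0, "gripper": 0},
    {"dx": 0.0044, "dy": 0, "dz": 0.007, "ax": 0, "ay": 0, "az": 0, "gripper": 0},
    {"dx": 0.0036, "dy": 0, "dz": 0.0056, "ax": 0, "ay": 0, "az": 0, "gripper": 0},
    {"dx": 0, "dy": 0, "dz": 0, "ax": 0, "ay": 0, "az": 0, "gripper": 0}
  ]
}}

```text
clock: 18.05
eef_pos: [522.8, -77.4, 57.5]
tool_rot: [3.141, 0.558, -2.584]
force: [0.2, -0.4, -5.0]
width: 9.3
gripper_force: 58.5
```

Call:
{"op": "step_arm", "data": {
  "plan": [
    {"dx": 0.0018, "dy": 0, "dz": 0.0028, "ax": 0, "ay": 0, "az": 0, "gripper": 0},
    {"dx": 0.0018, "dy": 0, "dz": 0.0028, "ax": 0, "ay": 0, "az": 0, "gripper": 0},
    {"dx": 0.0018, "dy": 0, "dz": 0.0028, "ax": 0, "ay": 0, "az": 0, "gripper": 0},
    {"dx": 0, "dy": 0, "dz": 0, "ax": 0, "ay": 0, "az": 0, "gripper": 0}
  ]
}}

```text
clock: 18.55
eef_pos: [522.9, -77.5, 55.9]
tool_rot: [-3.14, 0.56, -2.582]
force: [-5.7, -4.6, 9.2]
width: 9.0
gripper_force: 60.9
```

Contact felt. I ease off slightly, release and back out.

Call:
{"op": "step_arm", "data": {
  "plan": [
    {"dx": -0.0014, "dy": 0, "dz": -0.0022, "ax": 0, "ay": 0, "az": 0, "gripper": 0},
    {"dx": 0, "dy": 0, "dz": 0, "ax": 0, "ay": 0, "az": 0, "gripper": 0.05},
    {"dx": 0, "dy": 0, "dz": 0, "ax": 0, "ay": 0, "az": 0, "gripper": 0.15},
    {"dx": 0, "dy": 0, "dz": 0, "ax": 0, "ay": 0, "az": 0, "gripper": 0.3},
    {"dx": 0, "dy": 0, "dz": 0, "ax": 0, "ay": 0, "az": 0, "gripper": 0.5},
    {"dx": 0, "dy": 0, "dz": 0, "ax": 0, "ay": 0, "az": 0, "gripper": 0.6},
    {"dx": 0, "dy": 0, "dz": 0, "ax": 0, "ay": 0, "az": 0, "gripper": 0.6},
    {"dx": 0, "dy": 0, "dz": -0.03, "ax": 0, "ay": 0, "az": 0, "gripper": 0.6},
    {"dx": 0, "dy": 0, "dz": -0.06, "ax": 0, "ay": 0, "az": 0, "gripper": 0.6},
    {"dx": 0, "dy": 0, "dz": -0.08, "ax": 0, "ay": 0, "az": 0, "gripper": 0.6},
    {"dx": 0, "dy": 0, "dz": -0.08, "ax": 0, "ay": 0, "az": 0, "gripper": 0.6},
    {"dx": 0, "dy": 0, "dz": -0.08, "ax": 0, "ay": 0, "az": 0, "gripper": 0.4},
    {"dx": 0, "dy": 0, "dz": 0, "ax": 0, "ay": 0, "az": 0, "gripper": 0.2},
    {"dx": 0, "dy": 0, "dz": 0, "ax": 0, "ay": 0, "az": 0, "gripper": 0}
  ]
}}

```text
clock: 20.3
eef_pos: [478.4, -105.1, 139.4]
tool_rot: [3.141, 0.559, -2.583]
force: [0.5, -0.3, 0.1]
width: 1.1
gripper_force: 0.0
```

```bash
python3 canfit.py "[585,-39.3]"; python3 -c "
from ik import *
s=ctrl.read_state(); x=s['eef_pos']; R0=R.from_euler('xyz',s['tool_rot']).as_matrix()
T=np.array([585,-39.5,230])
for y in (32,0,-14,-30):
  print(y); M=lean(0,y,1); track(s['qpos'].copy(),[(np.array([500,-70,260]),M),(T,M),(T-[0,0,75],M)],x,R0)
"
```

```text
20.3 [ 478.4 -105.1  139.4] z [ 0.449  0.281 -0.848] y [-0.53   0.848  0.001] F [ 0.5 -0.3  0.1] [-0.29  0.48  0.01] 1.0646936892874328 0.0 [ 1.12  0.82 -1.01  2.35  1.97  0.23  0.61]
predicted can axis [585.  -39.3]
side 1788 top z [154.5 154.5 154.6 154.9 155.4]
0 40 [587.2 -37.9] 36.9 [577.7 -61.2  13.2]
15 130 [582.4 -41.5] 32.9 [568.8 -62.2  23.6]
30 130 [587.  -38.2] 36.1 [569.5 -61.6  37.2]
45 139 [587.2 -37.7] 36.4 [569.7 -61.   52.4]
60 119 [586.8 -38.2] 36.1 [570.3 -62.   66.9]
75 525 [584.8 -40. ] 31.5 [576.8 -50.8  84.5]
90 260 [586.  -38.3] 21.3 [578.6 -46.7  94.8]
105 193 [585.1 -39.9] 12.1 [582.9 -42.4 110.8]
150 222 [585.  -39.3] 12.3 [584.8 -39.5 152.2]
top 1303 top z [153.5 153.5 153.7 153.8 154.6]
15 98 [587.6 -42.2] 38.5 [557.6 -33.   23.3]
30 93 [586.3 -39.5] 36.3 [558.  -30.7  37.6]
45 91 [586.2 -39.2] 36.0 [558.1 -29.3  52.8]
60 79 [586.3 -39.5] 36.3 [558.5 -26.1  66.7]
75 409 [583.1 -39.6] 31.0 [572.6 -35.2  84.1]
90 167 [584.3 -39.7] 20.7 [573.7 -36.2  94.5]
105 137 [582.3 -38.8] 11.9 [579.3 -37.6 109.7]
135 61 [582.9 -39.4] 13.1 [581.5 -39.5 149.1]
150 135 [
[... 490 characters left out ...]
  0.] worst 0.2 margin -0.0
   [ 0.57  0.82 -0.93  1.79  0.8   0.96  0.86] [-0. -0.  0. -0.  0. -0.] worst 0.2 margin -0.0
-14
   [ 0.76  0.58 -1.04  1.9   0.59  1.01  0.79] [-0. -0. -0. -0.  0. -0.] worst 0.2 margin -0.0
   [ 0.59  0.72 -0.96  1.72  0.66  1.06  0.73] [-0.  0. -0.  0. -0.  0.] worst 0.2 margin -0.0
   [ 0.54  0.8  -0.89  1.79  0.76  0.94  0.65] [-0. -0.  0. -0.  0. -0.] worst 0.2 margin -0.0
-30
   [ 0.73  0.56 -0.98  1.9   0.56  0.99  0.54] [-0. -0.  0.  0.  0. -0.] worst 0.2 margin -0.0
   [ 0.57  0.7  -0.91  1.72  0.63  1.04  0.48] [-0.  0. -0.  0. -0.  0.] worst 0.2 margin -0.0
   [ 0.52  0.79 -0.84  1.79  0.73  0.91  0.4 ] [-0. -0.  0. -0.  0. -0.] worst 0.2 margin -0.0
```

```bash
python3 -c "
from h import *
go([500,-80,255],lean(0,32,1),n=8)"
```

```text
from [ 478.4 -104.7  139. ] n 8 turn/row [0.0001 0.0445 0.    ]
[-0.037, 0.004, -0.034]
[-0.034, 0.004, -0.037]
[-0.032, 0.004, -0.039]
[-0.029, 0.004, -0.041]
[-0.026, 0.004, -0.043]
[-0.023, 0.004, -0.045]
[-0.02, 0.004, -0.046]
[-0.016, 0.004, -0.047]
```

Call:
{"op": "step_arm", "data": {
  "plan": [
    {"dx": -0.037, "dy": 0.004, "dz": -0.034, "ax": 0, "ay": 0.0445, "az": 0, "gripper": 0},
    {"dx": -0.034, "dy": 0.004, "dz": -0.037, "ax": 0, "ay": 0.0445, "az": 0, "gripper": 0},
    {"dx": -0.032, "dy": 0.004, "dz": -0.039, "ax": 0, "ay": 0.0445, "az": 0, "gripper": 0},
    {"dx": -0.029, "dy": 0.004, "dz": -0.041, "ax": 0, "ay": 0.0445, "az": 0, "gripper": 0},
    {"dx": -0.026, "dy": 0.004, "dz": -0.043, "ax": 0, "ay": 0.0445, "az": 0, "gripper": 0},
    {"dx": -0.023, "dy": 0.004, "dz": -0.045, "ax": 0, "ay": 0.0445, "az": 0, "gripper": 0},
    {"dx": -0.02, "dy": 0.004, "dz": -0.046, "ax": 0, "ay": 0.0445, "az": 0, "gripper": 0},
    {"dx": -0.016, "dy": 0.004, "dz": -0.047, "ax": 0, "ay": 0.0445, "az": 0, "gripper": 0},
    {"dx": 0, "dy": 0, "dz": 0, "ax": 0, "ay": 0, "az": 0, "gripper": 0}
  ]
}}

```text
clock: 21.52
eef_pos: [495.6, -88.0, 242.2]
tool_rot: [-3.132, 0.056, -2.585]
force: [-0.3, 0.2, 0.4]
width: -0.1
gripper_force: 0.0
```

```bash
python3 -c "
from h import *
st(); go([585,-39.3,195],lean(0,32,1),n=7); go([585,-39.3,195],n=7)"
```

```text
21.52 [495.6 -88.  242.2] z [ 0.052  0.022 -0.998] y [-0.528  0.849 -0.009] F [-0.3  0.2  0.4] [-0.07  0.05  0.  ] -0.06360771857048987 0.0 [ 0.88  0.66 -1.16  1.95  0.73  0.97  1.5 ]
from [495.6 -88.  242.2] n 7 turn/row [-0.0008  0.0051 -0.0002]
[-0.047, -0.003, 0.025]
[-0.047, -0.003, 0.025]
[-0.047, -0.003, 0.024]
[-0.048, -0.003, 0.024]
[-0.048, -0.003, 0.024]
[-0.048, -0.003, 0.023]
[-0.048, -0.003, 0.023]
from [495.6 -88.  242.2] n 7 turn/row [0. 0. 0.]
shift/row [-0.0471 -0.0025  0.0252]
```

Call:
{"op": "step_arm", "data": {
  "plan": [
    {"dx": -0.047, "dy": -0.003, "dz": 0.025, "ax": -0.0008, "ay": 0.0051, "az": 0, "gripper": 0},
    {"dx": -0.047, "dy": -0.003, "dz": 0.025, "ax": -0.0008, "ay": 0.0051, "az": 0, "gripper": 0},
    {"dx": -0.047, "dy": -0.003, "dz": 0.024, "ax": -0.0008, "ay": 0.0051, "az": 0, "gripper": 0},
    {"dx": -0.048, "dy": -0.003, "dz": 0.024, "ax": -0.0008, "ay": 0.0051, "az": 0, "gripper": 0},
    {"dx": -0.048, "dy": -0.003, "dz": 0.024, "ax": -0.0008, "ay": 0.0051, "az": 0, "gripper": 0},
    {"dx": -0.048, "dy": -0.003, "dz": 0.023, "ax": -0.0008, "ay": 0.0051, "az": 0, "gripper": 0},
    {"dx": -0.048, "dy": -0.003, "dz": 0.023, "ax": -0.0008, "ay": 0.0051, "az": 0, "gripper": 0},
    {"dx": 0, "dy": 0, "dz": 0, "ax": 0, "ay": 0, "az": 0, "gripper": 0}
  ]
}}

```text
clock: 22.52
eef_pos: [584.1, -41.0, 193.6]
tool_rot: [3.141, -0.003, -2.587]
force: [-0.7, -0.7, -0.6]
width: -0.2
gripper_force: 0.0
```

```bash
python3 -c "
from h import *
st(); go([585,-39.3,180],lean(0,32,1),n=5)"
```

```text
22.52 [584.1 -41.  193.6] z [-0.003 -0.001 -1.   ] y [-0.527  0.85   0.001] F [-0.7 -0.7 -0.6] [ 0.   -0.04  0.01] -0.21984659055347963 0.0 [ 0.61  0.82 -1.03  1.74  0.8   1.06  1.42]
from [584.1 -41.  193.6] n 5 turn/row [ 0.0001 -0.0004 -0.0005]
shift/row [-0.0011  0.0006  0.0091]
```

Call:
{"op": "step_arm", "data": {
  "plan": [
    {"dx": -0.0011, "dy": 0.0006, "dz": 0.01, "ax": 0, "ay": 0, "az": 0, "gripper": 0},
    {"dx": -0.0011, "dy": 0.0006, "dz": 0.01, "ax": 0, "ay": 0, "az": 0, "gripper": 0},
    {"dx": -0.0011, "dy": 0.0006, "dz": 0.01, "ax": 0, "ay": 0, "az": 0, "gripper": 0},
    {"dx": -0.0011, "dy": 0.0006, "dz": 0.01, "ax": 0, "ay": 0, "az": 0, "gripper": 0},
    {"dx": -0.0011, "dy": 0.0006, "dz": 0.01, "ax": 0, "ay": 0, "az": 0, "gripper": 0},
    {"dx": 0, "dy": 0, "dz": 0.0033, "ax": 0, "ay": 0, "az": 0, "gripper": 0},
    {"dx": 0, "dy": 0, "dz": 0.0033, "ax": 0, "ay": 0, "az": 0, "gripper": 0},
    {"dx": 0, "dy": 0, "dz": 0.0033, "ax": 0, "ay": 0, "az": 0, "gripper": 0},
    {"dx": 0, "dy": 0, "dz": 0.0033, "ax": 0, "ay": 0, "az": 0, "gripper": 0},
    {"dx": 0, "dy": 0, "dz": 0.0033, "ax": 0, "ay": 0, "az": 0, "gripper": 0},
    {"dx": 0, "dy": 0, "dz": 0.0033, "ax": 0, "ay": 0, "az": 0, "gripper": 0},
    {"dx": 0, "dy": 0, "dz": 0, "ax": 0, "ay": 0, "az": 0, "gripper": 0}
  ]
}}

```text
clock: 24.02
eef_pos: [584.4, -40.4, 173.5]
tool_rot: [-3.141, -0.003, -2.588]
force: [-0.1, -0.1, 1.6]
width: 0.2
gripper_force: 0.4
```

Call:
{"op": "step_arm", "data": {
  "plan": [
    {"dx": 0, "dy": 0, "dz": 0.0033, "ax": 0, "ay": 0, "az": 0, "gripper": 0},
    {"dx": 0, "dy": 0, "dz": 0.0033, "ax": 0, "ay": 0, "az": 0, "gripper": 0},
    {"dx": 0, "dy": 0, "dz": 0.0033, "ax": 0, "ay": 0, "az": 0, "gripper": 0},
    {"dx": 0, "dy": 0, "dz": 0, "ax": 0, "ay": 0, "az": 0, "gripper": 0}
  ]
}}

```text
clock: 24.52
eef_pos: [584.4, -40.4, 170.5]
tool_rot: [-3.141, -0.003, -2.588]
force: [-0.3, 0.1, 3.2]
width: -0.2
gripper_force: 1.5
```

Call:
{"op": "step_arm", "data": {
  "plan": [
    {"dx": 0, "dy": 0, "dz": 0.0033, "ax": 0, "ay": 0, "az": 0, "gripper": 0},
    {"dx": 0, "dy": 0, "dz": 0.0033, "ax": 0, "ay": 0, "az": 0, "gripper": 0},
    {"dx": 0, "dy": 0, "dz": 0.0033, "ax": 0, "ay": 0, "az": 0, "gripper": 0},
    {"dx": 0, "dy": 0, "dz": 0.0033, "ax": 0, "ay": 0, "az": 0, "gripper": 0},
    {"dx": 0, "dy": 0, "dz": 0.0033, "ax": 0, "ay": 0, "az": 0, "gripper": 0},
    {"dx": 0, "dy": 0, "dz": 0.0033, "ax": 0, "ay": 0, "az": 0, "gripper": 0},
    {"dx": 0, "dy": 0, "dz": 0, "ax": 0, "ay": 0, "az": 0, "gripper": 0}
  ]
}}

```text
clock: 25.4
eef_pos: [584.4, -40.4, 164.5]
tool_rot: [-3.141, -0.003, -2.588]
force: [-0.2, 0.2, 4.9]
width: -0.1
gripper_force: 2.5
```

Call:
{"op": "step_arm", "data": {
  "plan": [
    {"dx": 0, "dy": 0, "dz": 0.0033, "ax": 0, "ay": 0, "az": 0, "gripper": 0},
    {"dx": 0, "dy": 0, "dz": 0.0033, "ax": 0, "ay": 0, "az": 0, "gripper": 0},
    {"dx": 0, "dy": 0, "dz": 0, "ax": 0, "ay": 0, "az": 0, "gripper": 0}
  ]
}}

```text
clock: 25.78
eef_pos: [584.5, -40.4, 163.2]
tool_rot: [-3.141, -0.003, -2.588]
force: [-1.0, -1.2, 9.2]
width: 0.3
gripper_force: 5.0
```

Call:
{"op": "step_arm", "data": {
  "plan": [
    {"dx": 0, "dy": 0, "dz": 0.0033, "ax": 0, "ay": 0, "az": 0, "gripper": 0},
    {"dx": 0, "dy": 0, "dz": 0.0033, "ax": 0, "ay": 0, "az": 0, "gripper": 0},
    {"dx": 0, "dy": 0, "dz": 0, "ax": 0, "ay": 0, "az": 0, "gripper": 0}
  ]
}}

```text
clock: 26.15
eef_pos: [584.5, -40.4, 161.6]
tool_rot: [-3.141, -0.003, -2.588]
force: [-2.6, -0.8, 12.1]
width: -0.2
gripper_force: 6.0
```

Call:
{"op": "step_arm", "data": {
  "plan": [
    {"dx": 0, "dy": 0, "dz": 0.0033, "ax": 0, "ay": 0, "az": 0, "gripper": 0},
    {"dx": 0, "dy": 0, "dz": 0.0033, "ax": 0, "ay": 0, "az": 0, "gripper": 0},
    {"dx": 0, "dy": 0, "dz": 0, "ax": 0, "ay": 0, "az": 0, "gripper": 0}
  ]
}}

```text
clock: 26.52
eef_pos: [584.6, -40.4, 159.9]
tool_rot: [-3.14, -0.003, -2.588]
force: [-3.0, -2.1, 14.6]
width: 0.1
gripper_force: 7.0
```

Call:
{"op": "step_arm", "data": {
  "plan": [
    {"dx": 0, "dy": 0, "dz": 0.0025, "ax": 0, "ay": 0, "az": 0, "gripper": 0},
    {"dx": 0, "dy": 0, "dz": 0, "ax": 0, "ay": 0, "az": 0, "gripper": 0}
  ]
}}

```text
clock: 26.78
eef_pos: [584.6, -40.4, 159.3]
tool_rot: [-3.14, -0.003, -2.588]
force: [-3.0, -2.2, 13.9]
width: 0.2
gripper_force: 7.4
```

Call:
{"op": "step_arm", "data": {
  "plan": [
    {"dx": 0, "dy": 0, "dz": 0.0017, "ax": 0, "ay": 0, "az": 0, "gripper": 0},
    {"dx": 0, "dy": 0, "dz": 0, "ax": 0, "ay": 0, "az": 0, "gripper": 0}
  ]
}}

```text
clock: 27.02
eef_pos: [584.7, -40.3, 159.3]
tool_rot: [-3.14, -0.003, -2.588]
force: [-4.7, -0.5, 17.2]
width: 0.3
gripper_force: 8.9
```

Call:
{"op": "step_arm", "data": {
  "plan": [
    {"dx": 0, "dy": 0, "dz": 0.0017, "ax": 0, "ay": 0, "az": 0, "gripper": 0},
    {"dx": 0, "dy": 0, "dz": 0, "ax": 0, "ay": 0, "az": 0, "gripper": 0}
  ]
}}

```text
clock: 27.28
eef_pos: [584.8, -40.3, 159.2]
tool_rot: [-3.139, -0.003, -2.588]
force: [-4.4, -2.7, 20.4]
width: -0.2
gripper_force: 10.5
```

Call:
{"op": "step_arm", "data": {
  "plan": [
    {"dx": 0, "dy": 0, "dz": -0.004, "ax": 0, "ay": 0, "az": 0, "gripper": 0},
    {"dx": 0, "dy": 0, "dz": -0.007, "ax": 0, "ay": 0, "az": 0, "gripper": 0},
    {"dx": 0, "dy": 0, "dz": -0.007, "ax": 0, "ay": 0, "az": 0, "gripper": 0},
    {"dx": 0, "dy": 0, "dz": -0.007, "ax": 0, "ay": 0, "az": 0, "gripper": 0},
    {"dx": 0, "dy": 0, "dz": -0.007, "ax": 0, "ay": 0, "az": 0, "gripper": 0},
    {"dx": 0, "dy": 0, "dz": -0.007, "ax": 0, "ay": 0, "az": 0, "gripper": 0},
    {"dx": 0, "dy": 0, "dz": -0.007, "ax": 0, "ay": 0, "az": 0, "gripper": 0},
    {"dx": 0, "dy": 0, "dz": -0.01, "ax": 0, "ay": 0, "az": 0, "gripper": 0},
    {"dx": 0, "dy": 0, "dz": -0.03, "ax": 0, "ay": 0, "az": 0, "gripper": 0},
    {"dx": 0, "dy": 0, "dz": -0.06, "ax": 0, "ay": 0, "az": 0, "gripper": 0},
    {"dx": 0, "dy": 0, "dz": -0.1, "ax": 0, "ay": 0, "az": 0, "gripper": 0},
    {"dx": 0, "dy": 0, "dz": -0.1, "ax": 0, "ay": 0, "az": 0, "gripper": 0},
    {"dx": 0, "dy": 0, "dz": 0, "ax": 0, "ay": 0, "az": 0, "gripper": 0}
  ]
}}

```text
clock: 28.9
eef_pos: [585.9, -39.5, 263.8]
tool_rot: [-3.139, 0.001, -2.588]
force: [0.4, -0.3, -1.0]
width: -0.0
gripper_force: 0.0
```

```bash
python3 canfit.py "[585,-39.3]"; python3 -c "
from h import *
a=load('top')['color'];cv2.imwrite('pics/p7.png',a[...,::-1])"
```

```text
28.9 [585.9 -39.5 263.8] z [ 0.002 -0.002 -1.   ] y [-0.526  0.85  -0.002] F [ 0.4 -0.3 -1. ] [-0.03  0.06 -0.  ] -0.017211837878321857 0.0 [ 0.64  0.74 -1.09  1.67  0.71  1.18  1.49]
predicted can axis [585.  -39.3]
side 1781 top z [154.2 154.4 154.6 154.7 154.9]
0 34 [588.4 -37.1] 37.6 [575.7 -60.5  13.2]
15 123 [582.5 -41.3] 33.2 [569.7 -63.3  23.3]
30 139 [586.7 -38.4] 35.9 [569.1 -61.   36.9]
45 136 [587.2 -38. ] 36.2 [569.1 -60.5  52.4]
60 124 [586.6 -38.2] 36.0 [570.8 -62.4  66.9]
75 516 [584.8 -40.1] 31.6 [576.9 -50.8  84.6]
90 262 [585.8 -38.4] 21.3 [578.3 -46.7  94.5]
105 196 [585.  -39.9] 12.2 [582.8 -42.5 110.9]
150 222 [585.  -39.3] 12.3 [584.8 -39.5 152.1]
top 1303 top z [153.1 153.1 153.4 153.9 154.1]
15 101 [587.4 -42.3] 38.6 [557.4 -32.1  23.4]
30 90 [586.2 -39.7] 36.2 [558.4 -31.2  37.2]
45 92 [586.3 -39.2] 36.1 [558.4 -27.7  52.1]
60 81 [585.6 -38.9] 35.6 [557.7 -27.3  66.5]
75 400 [583.2 -39.5] 31.3 [572.4 -35.3  83.9]
90 176 [584.2 -39.4] 20.8 [573.9 -35.4  94. ]
105 139 [582.9 -38.9] 12.2 [579.4 -37.3 109.6]
135 54 [583.6 -39.1] 14.2 [582.9 -37.7 148.9]
150 142 [583.2 -40.1] 11.8 [582.9 -40.1 151.3]
```

View pics/p7.png

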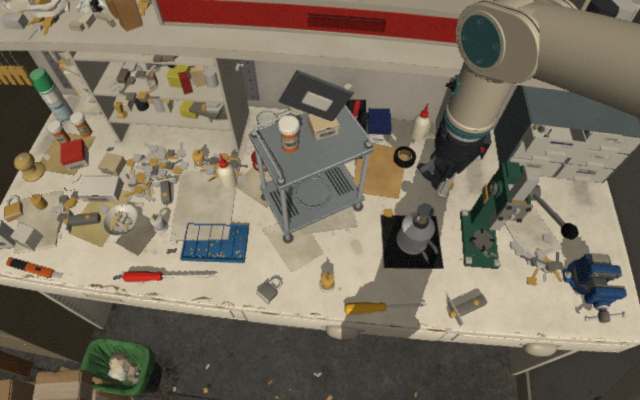

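The final view shows the can upright on the mat at (418,238), the plunger back at its resting height, and the gripper clear. The vial (288,132), carton (322,123) and lock cylinder (327,281) are where they were.

```bash
python3 -c "
from cell import ctrl
print(ctrl.finish_job())"
```

```text
the job is handed in; nothing more can be done
None
```

The job is handed in at about 29 s: the can stands upright on the mat, the pump was pressed through both stages to its end at about 20 N and rose back to its resting height, and the vial, carton and lock cylinder look unmoved.

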